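# Scraper home, bolt tin closed, dust cap lifted off

### The arm

A 7-joint arm with a two-finger parallel gripper is mounted at the origin on the work surface. World frame = base frame: x ahead of the robot, y to its left, z up, the work surface at z = 0. Lengths are in m, angles in rad, forces in N, time in s.
With the tool pointing down it reaches from about 0.425 to 0.925 m from the base axis. Payload 6.8 kg.
Tool frame: the origin (TCP) lies at the very end of the fingers, on their centre line; the grasp point (between the pads) lies 19 mm behind it; x points along the fingers, y is the direction in which the jaws open and shut, and the axes are right-handed (so a half turn about x gives the same grasp; the last joint's range is limited). The gripper opens to 85 mm and grips with 20 to 120 N. Pads are 22 mm wide; open, the fingers measure 114 mm over their backs; the gripper's body (76 mm by 85 mm) begins 54 mm behind the grasp point. The pads swing forward as they close: fully open they stand 13 mm farther back than shut.
Start: joints at [1.117, 0.477, 0.022, 1.555, -0.011, 1.109, -0.083], TCP at [0.229, -0.635, 0.209] pointing down, gripper open.
Joint ranges: [-2.96, 2.96], [-0.34, 2.1], [-1.41, 1.46], [0.24, 2.44], [-1.37, 4.51], [0.17, 1.92], [-2.96, 2.96]. Speed limits (rad/s): [2.39, 2.39, 3.14, 3.14, 3.14, 3.14, 3.14].

### API

Orientations are given as a rotation vector (axis times angle).
In Python, from bench import get_obs, grab_frame, camera_info, hand_in gives the robot as it stands.
- The arm moves only by the tool apply_moves, never from a script. Its argument "series" is text: rows parted by semicolons, each of 7 numbers parted by spaces: the turn, a rotation vector about the tool's x, y, z in rad, then the shift along the tool's x, y, z in m, then the opening, from 0 (shut) to 1 (fully open). In form: wx wy wz tx ty tz hand; .... A call has 1 to 12 rows; each row is the pose to reach, as a shift and turn from the pose commanded when the call began, along the tool's axes at that moment; what a row does not reach only later rows make up. A row lasts 1/8 s, in which the tool goes at most 62.5 mm and 10.7 degrees, less where a joint would pass 70% of its speed; a pose out of reach is approached as far as the arm can. A call with a gripper value outside its range is refused whole. The fingers move at their own pace and stop on an object; "force" is the grip in N (left out, the last holds). Time passes only in rows, so rows that repeat a pose let the fingers close. It gives the time, the measured TCP pose, the force and the opening at its end, in the units of the state.
- get_obs(): the state, without advancing time (a new reading comes with each control period).
- grab_frame(name): name is "side" or "top" or "wrist"; returns the picture (384x512x3 uint8, blue, green, red); there is no depth.
- camera_info(name): a dict with "fov_y" (degrees; the focal length in pixels is half the picture's height over the tangent of half this angle, whatever the lens; pixels are square), "cx", "cy" (the principal point, pixels), "rvec" (rotation vector, rad) and "tvec" (3), from world to camera coordinates, as OpenCV has them. Camera axes: x right, y down, z forward; pixel columns grow to the right and rows downward; lengths in m; the calibration is good to about 2 mm. The wrist camera is an equidistant fisheye: a pixel r from the principal point sees the ray r / f radians off the axis. A picture is of the moment at which its call begins: read the wrist's pose just before it. camera_info takes no time and is no camera call; for the wrist camera it gives the pose at the moment of the call.
- hand_in(): hands the job in, once; it reports no verdict.
The state is a dict: "clock": time; "joints": joint angles; "qvel": joint speeds; "tau": joint torques, N m; "tcp_pos": TCP position; "orientation": TCP orientation; "contact_force": force on the tool from outside, world axes, zero at the start; "moment": the same for the moment, N m; "grip_width": finger opening in m.
Only numpy, scipy, OpenCV 4.12 (cv2) and the standard library are available. Lean on these libraries where they do the work, as an engineer would, in place of code of your own. Each camera call takes 0.05 s, during which the arm holds its last target.

### The job

First take the scraper that lies across the open bolt tin and slide it flat, blade first, fully home into the slot of its holder, and let go of it. Then lift the nested double lid by the red knob, lower it (do not drop it) until the inner lid is seated on the tin, and let go of the knob. Finally lift the blue outer cap alone by its collar, leaving the inner lid seated, and finish while holding the cap up level, with all of it clear above the height of the red knob; leave the other things on the bench alone.

Things in the scene. Friction and masses are not known exactly. Their poses are not given: they have to be found in the camera images.
- scraper: Scraper, 120 g: wooden handle 24 wide (y), 18 high, 105 mm long, in line with a steel blade 50 wide, 75 long, 3 mm thick; undersides flush. Starts resting flat across the tin's open rim, so fingers reaching below its underside may strike the tin. +x points to the blade's tip, z up. Origin on the underside, 20 mm ahead of scraper_grip; it balances about 27 mm ahead of the origin.
- scraper_grip (a point): Point inside the scraper's handle: mid-width, 9 mm above the underside, 27.5 mm behind the handle's front end, 77.5 mm ahead of its rear end. Axes as the scraper's.
- blade_tip (a point): Middle of the scraper blade's front edge, 1.5 mm above the underside; 102.5 mm ahead (+x) of scraper_grip.
- slot_mouth (a point): Scraper holder, fixed: wooden block 78 deep, 90 wide, 61 mm high; level slot open at the front (robot side), under two yellow lips with a 30 mm gap between them. Point: middle of the slot's floor at the front face, 40 mm above the bench; +x straight into the slot, z up. Slot 62 wide, 10 high, 66 mm deep. No ledge in front; let go fully home, the scraper stays, handle standing out.
- tin: Green open round tin with bolts in it, fixed to the bench: 108 mm outside, 100 mm inside diameter, 70 mm high. Origin at the middle of its underside.
- tin_mouth (a point): Centre of the tin's mouth, at the height of the rim. z up.
- inner_lid: Inner lid, 200 g: steel disc with a plain round upright red knob (18 mm diameter, 59 mm high) at its centre. Flange 111 mm across, 4 mm thick; below it a 92 mm plug (86 at the foot), 12 mm deep, goes into the tin's mouth while the flange rests on the rim. Starts standing on the plug on the bench with the cap over it. Origin at the plug's foot, z up.
- knob_grip (a point): Point on the red knob's axis, 10 mm below its top, 65 mm above the plug's foot. Lifting the knob lifts both lids: the cap rides on the flange.
- inner_seat (a point): Centre of the flange's underside, which comes to rest on the tin's rim; 53 mm straight below knob_grip. z up.
- outer_cap: Outer cap, 160 g: blue round cap 124 mm across lying loose over the inner lid, with a round aluminium collar (42 mm outside, 28 mm bore, 24 mm high) at the centre of its 3 mm flat top. The red knob passes freely through the collar and stands 32 mm above it. Lifted straight up it comes off alone. Origin at the skirt's bottom edge, 15 mm below the flat top's upper face; z up.
- cap_collar (a point): Centre of the collar: 12 mm below its top, 12 mm above the cap's flat top, 27 mm above the skirt's bottom edge. Nested, it is 19 mm above inner_seat and 34 mm below knob_grip, with 3 to 5 mm sideways play. z up.
- sanding_block: Bystander, leave alone: black rubber sanding block, 100 x 60 x 28 mm. Origin under its middle, at bench level.
- steel_tube: Bystander, leave alone: short bright steel tube standing on end, 40 mm across, 65 mm high. Origin under its middle, at bench level.
- stir_stick: Bystander, leave alone: flat pale wooden stick lying on the bench, 150 x 20 x 6 mm. Origin under its middle, at bench level.
- hex_bolt: Bystander, leave alone: heavy bolt with nut lying on the bench, 80 mm long, 26 mm across. Origin under its middle, at bench level.
- flat_file: Bystander, leave alone: flat file with yellow handle, 220 mm long, 22 mm high. Origin under its middle, at bench level.
- jar: Bystander, leave alone: amber jar with white cap, 60 mm across, 70 mm high. Origin under its middle, at bench level.

How it is judged:
By the outcome, as a careful person would: the job done as asked, in the order asked, and still so for the second after the job is handed in, while the arm keeps its last pose, push and grip.
It also fails if it takes over 67 s, if anything falls off the work surface, if the arm or the gripper's body presses on something with over 40 N, if the wrist force passes 120 N, or if a joint passes its speed limit or range.

## Working session

There is one attempt and no reset: what is moved stays moved. The work goes in short steps, Python scripts to look and compute and a tool call to move; the robot and the scene stay as the last step left them, time stands still between calls to the robot, and variables do not carry over. Pictures are saved under pics/ and viewed, and the job is handed in when it is done.

Besides the shell and the picture viewer there is one more tool, called after ">>>" by a JSON object that holds its "name" and its "arguments", one argument or row to a line. apply_moves: Moves the arm, as the interface text tells. Its arguments: {"type":"object","properties":{"series":{"type":"string"},"force":{"type":"number"}},"required":["series"]}

```bash
ls; mkdir -p pics
python3 - <<'E'
from bench import *
import cv2
o=get_obs();print(o)
for n in ["side","top","wrist"]:
    print(n,camera_info(n)); cv2.imwrite(f"pics/{n}0.png",grab_frame(n))
E
```

```text
pics
{'clock': 0.0, 'joints': array([ 1.11693853,  0.47783215,  0.02234282,  1.55645072, -0.01146459,
        1.10931049, -0.0830695 ]), 'qvel': array([-0.00084113,  0.0015827 , -0.00141608,  0.00039808,  0.00069351,
       -0.00114998, -0.00118142]), 'tau': array([-4.41668290e-04, -5.96456659e+01,  1.60784461e+00, -2.81203544e+01,
        1.24589272e-02,  9.37049626e-03,  2.38308394e-05]), 'tcp_pos': array([ 0.22851776, -0.63446233,  0.20770466]), 'orientation': array([ 2.03374868,  0.35715984, -2.03476386]), 'contact_force': array([0.1198058 , 0.20014679, 0.53250038]), 'moment': array([ 0.0113286 , -0.04250802,  0.01852817]), 'grip_width': 0.08581169655219302}
side {'fov_y': 57.742677725162075, 'cx': 254.95387411265466, 'cy': 196.75485265789735, 'rvec': array([ 0.8980918 , -2.45541019,  1.13361111]), 'tvec': array([0.40854123, 0.29381064, 0.62587484])}
top {'fov_y': 55.32360202671719, 'cx': 253.86728684933294, 'cy': 189.0961632190227, 'rvec': array([ 2.16665373, -2.15657272,  0.12991622]), 'tvec': array([-0.01693656,  0.58026812,  1.11484506])}
wrist {'fov_y': 65.70646984690485, 'cx': 257.23843478735876, 'cy': 195.25493543765873, 'rvec': array([-2.37298934,  1.66583818,  0.24170733]), 'tvec': array([-0.67386792, -0.03648834,  0.37962001])}
```

View pics/top0.png

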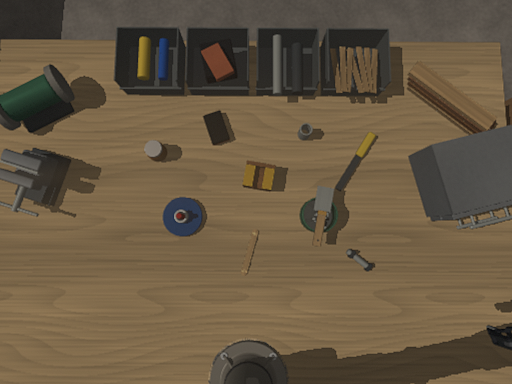

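View pics/side0.png

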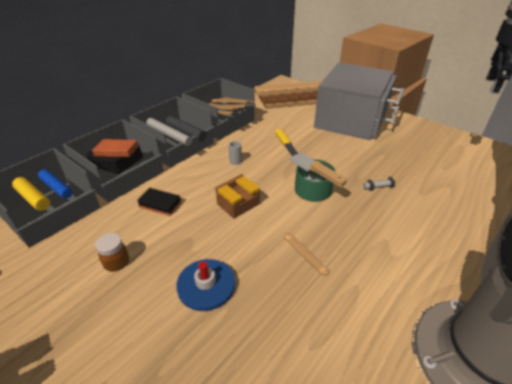

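View pics/wrist0.png

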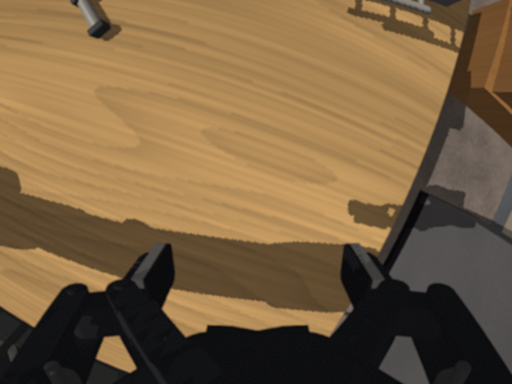

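The top view shows the scraper at about (320,215) with its blade pointing up-image, the holder at (259,177), the lid at (183,216) and the tin at (317,216). I'll zoom in to measure them.

```bash
cat > h.py <<'E'
import numpy as np, cv2
from scipy.spatial.transform import Rotation as R
from bench import *
def K(ci): 
    f=192/np.tan(np.radians(ci['fov_y'])/2); return f,ci['cx'],ci['cy']
def ray(ci,u,v,fish=False):
    f,cx,cy=K(ci); x,y=(u-cx)/f,(v-cy)/f
    if fish:
        th=np.hypot(x,y); d=np.array([x/th*np.sin(th),y/th*np.sin(th),np.cos(th)])
    else: d=np.array([x,y,1.])
    Rm=R.from_rotvec(ci['rvec']).as_matrix()
    return -Rm.T@ci['tvec'], Rm.T@d
def at_z(ci,u,v,z,fish=False):
    c,d=ray(ci,u,v,fish); return c+d*(z-c[2])/d[2]
def proj(ci,p,fish=False):
    f,cx,cy=K(ci); q=R.from_rotvec(ci['rvec']).as_matrix()@np.asarray(p,float).T+ci['tvec'][:,None] if np.ndim(p)>1 else (R.from_rotvec(ci['rvec']).as_matrix()@np.asarray(p,float)+ci['tvec'])
    if fish:
        r=np.hypot(q[0],q[1]); th=np.arctan2(r,q[2]); return np.array([cx+f*th*q[0]/r,cy+f*th*q[1]/r]).T
    return np.array([cx+f*q[0]/q[2],cy+f*q[1]/q[2]]).T
E
python3 - <<'E'
import cv2
a=cv2.imread('pics/top0.png')
cv2.imwrite('pics/c1.png',cv2.resize(a[140:250,150:290],None,fx=5,fy=5,interpolation=cv2.INTER_CUBIC))
cv2.imwrite('pics/c2.png',cv2.resize(a[170:260,280:360],None,fx=6,fy=6,interpolation=cv2.INTER_CUBIC))
a=cv2.imread('pics/side0.png')
cv2.imwrite('pics/c3.png',cv2.resize(a[120:310,160:360],None,fx=3,fy=3,interpolation=cv2.INTER_CUBIC))
E
```

```text
(no output)
```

View pics/c1.png

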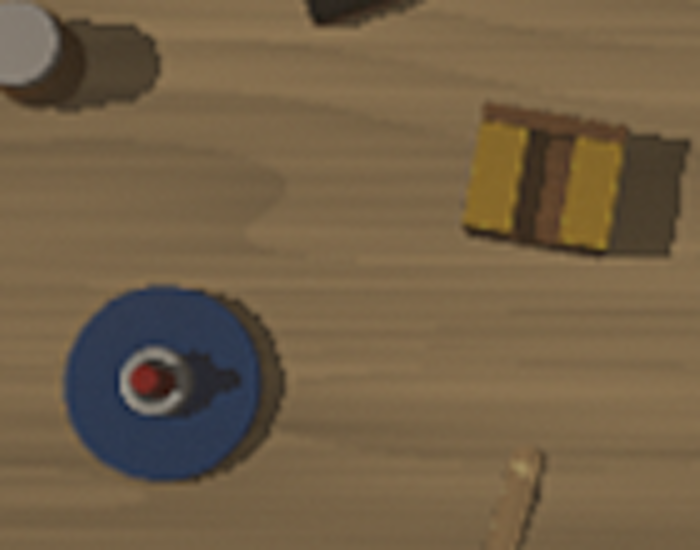

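View pics/c2.png

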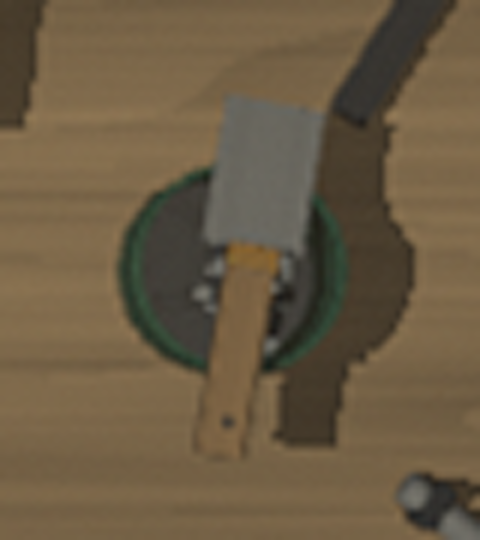

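View pics/c3.png

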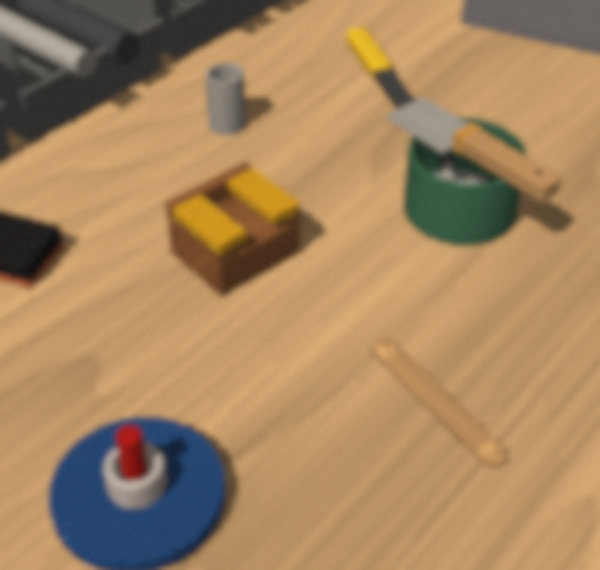

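```bash
cat > m.py <<'E'
from h import *
T=camera_info("top")
def c1(x,y): return 150+(x+.5)/5-.5,140+(y+.5)/5-.5
def c2(x,y): return 280+(x+.5)/6-.5,170+(y+.5)/6-.5
np.set_printoptions(precision=4,suppress=True)
print("blade");
for p in [(228,95),(324,113),(300,252),(205,240)]: print(at_z(T,*c2(*p),.073))
print("handle")
for p in [(228,242),(280,252),(243,460),(193,455)]: print(at_z(T,*c2(*p),.088))
print("lips")
for p in [(485,122),(530,127),(517,240),(463,230),(575,137),(625,140),(610,250),(560,242)]: print(at_z(T,*c1(*p),.061))
a=cv2.imread('pics/top0.png').astype(int)
b,g,r=a[...,0],a[...,1],a[...,2]
m=((b>g+15)&(b>r+25)).astype(np.uint8); m[:140]=0; m[250:]=0; m[:,:150]=0;m[:,230:]=0
c=max(cv2.findContours(m,0,cv2.CHAIN_APPROX_NONE)[0],key=len)
e=cv2.fitEllipse(c);print("cap",e,at_z(T,*e[0],.027)) # z of flat top: plug12 + flange4 + cap 3
m=((r>g+50)&(r>b+50)).astype(np.uint8);m[:200]=0;m[240:]=0;m[:,:150]=0;m[:,230:]=0
ys,xs=np.nonzero(m);print("knob",xs.mean(),ys.mean(),len(xs),at_z(T,xs.mean(),ys.mean(),.072))
m=((g>r+12)&(g>b+5)).astype(np.uint8);m[:170]=0;m[260:]=0;m[:,:280]=0
c=max(cv2.findContours(m,0,cv2.CHAIN_APPROX_NONE)[0],key=len)
e=cv2.fitEllipse(cv2.convexHull(c));print("tin",e,at_z(T,*e[0],.06))
E
python3 m.py
```

```text
blade
[ 0.5879 -0.2075  0.073 ]
[ 0.579  -0.2559  0.073 ]
[ 0.5087 -0.2424  0.073 ]
[ 0.5145 -0.1948  0.073 ]
handle
[ 0.5126 -0.2037  0.088 ]
[ 0.5078 -0.2294  0.088 ]
[ 0.4059 -0.2093  0.088 ]
[ 0.4082 -0.1849  0.088 ]
lips
[0.6551 0.0086 0.061 ]
[ 0.6521 -0.0192  0.061 ]
[ 0.5818 -0.0115  0.061 ]
[0.5878 0.0217 0.061 ]
[ 0.646 -0.047  0.061]
[ 0.6443 -0.0778  0.061 ]
[ 0.5759 -0.0685  0.061 ]
[ 0.5807 -0.0379  0.061 ]
cap ((182.1161651611328, 216.24620056152344), (36.79597091674805, 37.46601867675781), 41.66620635986328) [0.4946 0.2098 0.027 ]
knob 178.36363636363637 215.36363636363637 22 [0.4953 0.2125 0.072 ]
tin ((317.63525390625, 213.90850830078125), (32.179378509521484, 35.0786018371582), 59.2137336730957) [ 0.5022 -0.2086  0.06  ]
```

```bash
cat >> h.py <<'E'
np.set_printoptions(precision=4,suppress=True)
def Rdown(yaw,rx=None):
    # tool x down, tool y horizontal at angle yaw
    y=np.array([np.cos(yaw),np.sin(yaw),0]); x=np.array([0,0,-1.]); return np.column_stack([x,y,np.cross(x,y)])
def row(p,yaw,o=None,P0=None,R0=None):
    o=o or get_obs()
    R0=R.from_rotvec(o['orientation']).as_matrix() if R0 is None else R0; P0=o['tcp_pos'] if P0 is None else P0
    w=R.from_matrix(R0.T@Rdown(yaw)).as_rotvec(); t=R0.T@(np.asarray(p)-P0)
    return np.round(np.r_[w,t],4)
E
python3 - <<'E'
from h import *
o=get_obs();print(o['clock'])
R0=R.from_rotvec(o['orientation']).as_matrix();print(R0)
ci=camera_info("wrist");Rc=R.from_rotvec(ci['rvec']).as_matrix();c=-Rc.T@ci['tvec']
print("cam in tool",R0.T@(c-o['tcp_pos']),"axis in tool",R0.T@Rc.T)
y0=np.arctan2(R0[1,1],R0[0,1]);print("yaw y",y0)
for y in (np.pi/2-.194,-np.pi/2-.194): print(row([.44,-.2,.35],y))
E
```

```text
0.15
[[-0.0006  0.339  -0.9408]
 [ 0.0013 -0.9408 -0.339 ]
 [-1.     -0.0014  0.0001]]
cam in tool [-0.1654 -0.0002 -0.0722] axis in tool [[ 0.0003 -0.2814  0.9596]
 [ 1.      0.0006 -0.0002]
 [-0.0005  0.9596  0.2814]]
yaw y -1.224966973911396
[-2.6018 -0.0017  0.0006 -0.1416 -0.3374 -0.3462]
[ 0.5398  0.0005  0.0013 -0.1416 -0.3374 -0.3462]
```

Run:
```python
from h import *
print(row([.46,-.12,.25],-np.pi/2-.17))
```

```text
[ 0.5158  0.0005  0.0013 -0.0415 -0.4058 -0.3921]
```

>>> {"name": "apply_moves", "arguments": {
  "series": "0.1 0 0 -0.04 -0.03 -0.03 1;0.516 0 0.001 -0.0415 -0.406 -0.392 0.6;0.516 0 0.001 -0.0415 -0.406 -0.392 0.6;0.516 0 0.001 -0.0415 -0.406 -0.392 0.6;0.516 0 0.001 -0.0415 -0.406 -0.392 0.6;0.516 0 0.001 -0.0415 -0.406 -0.392 0.6;0.516 0 0.001 -0.0415 -0.406 -0.392 0.6;0.516 0 0.001 -0.0415 -0.406 -0.392 0.6;0.516 0 0.001 -0.0415 -0.406 -0.392 0.6;0.516 0 0.001 -0.0415 -0.406 -0.392 0.6;0.516 0 0.001 -0.0415 -0.406 -0.392 0.6;0.516 0 0.001 -0.0415 -0.406 -0.392 0.6"
}}

```text
clock: 1.65
tcp_pos: [0.4593, -0.1215, 0.25]
orientation: [-2.132, 0.185, 2.133]
contact_force: [0.2, -0.3, -0.5]
grip_width: 0.0511
```

```bash
cat > snap.py <<'E'
import sys,json
from h import *
n=sys.argv[1];o=get_obs();ci=camera_info("wrist");im=grab_frame("wrist");cv2.imwrite(f"pics/{n}.png",im)
cv2.imwrite(f"pics/{n}_z.png",cv2.resize(im,(800,600),interpolation=cv2.INTER_CUBIC))
json.dump({k:(v.tolist() if hasattr(v,'tolist') else v) for k,v in ci.items()},open(f"pics/{n}.json","w"))
print(o['clock'],o['tcp_pos'],o['orientation'],o['qvel'].round(3),o['grip_width'],o['contact_force'],o['joints'])
E
python3 snap.py w1
```

```text
1.65 [ 0.4593 -0.1215  0.25  ] [-2.1317  0.1852  2.1329] [ 0.011 -0.002  0.009  0.002  0.001 -0.    -0.004] 0.05113704464357635 [ 0.2291 -0.3242 -0.4896] [ 0.3504  0.1174 -0.2428  1.9524  0.0337  1.0759 -1.6494]
```

View pics/w1_z.png

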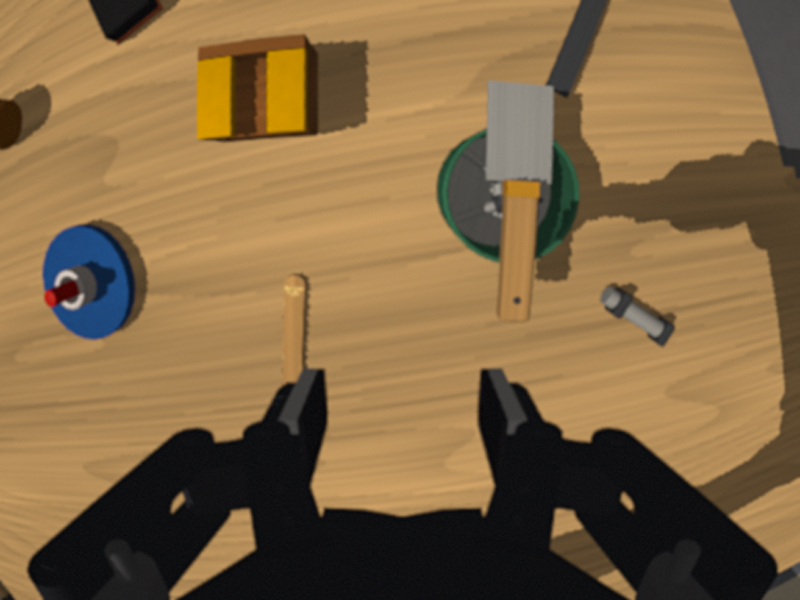

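Run:
```python
import cv2
a=cv2.imread('pics/w1.png')
cv2.imwrite('pics/c4.png',cv2.resize(a[15:95,115:215],None,fx=7,fy=7,interpolation=cv2.INTER_CUBIC))
cv2.imwrite('pics/c5.png',cv2.resize(a[45:215,270:380],None,fx=3.5,fy=3.5,interpolation=cv2.INTER_CUBIC))
```

```text
(no output)
```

View pics/c4.png

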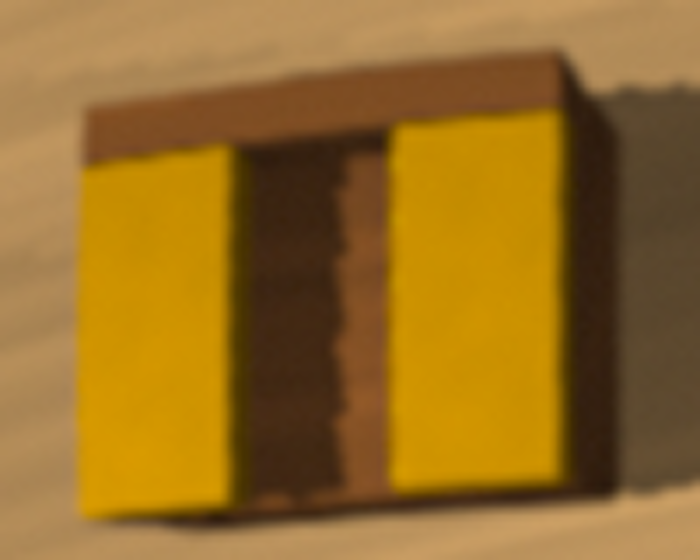

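View pics/c5.png

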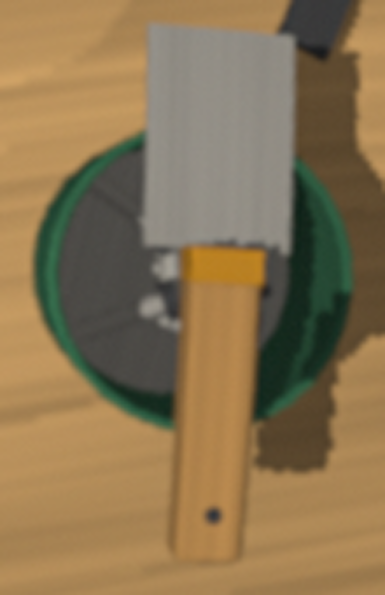

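```bash
cat > fit.py <<'E'
from h import *
import json
from scipy.optimize import least_squares
T=camera_info("top"); W={k:np.array(v) if isinstance(v,list) else v for k,v in json.load(open('pics/w1.json')).items()}
cr=lambda u0,v0,s:(lambda x,y:(u0+(x+.5)/s-.5,v0+(y+.5)/s-.5))
t1,t2,w4,w5=cr(150,140,5),cr(280,170,6),cr(115,15,7),cr(270,45,3.5)
def fit(obs,x0,name):
    def res(q):
        c,s=np.cos(q[2]),np.sin(q[2]); out=[]
        for ci,fi,uv,(x,y,z) in obs:
            out.append((proj(ci,[q[0]+c*x-s*y,q[1]+s*x+c*y,z],fi)-uv)*(2 if fi else 1))
        return np.ravel(out)
    r=least_squares(res,x0,loss='soft_l1'); print(name,r.x,np.degrees(r.x[2]));print(res(r.x).reshape(-1,2).round(1).tolist()); return r.x
H=[(66,45),(66,15),(0,15),(0,45),(66,-15),(66,-45),(0,-45),(0,-15),(78,45),(78,-45)]
mm=lambda x,y,z:(x/1e3,y/1e3,z)
ot=[(T,False,t1(*p),mm(*h,.061)) for p,h in zip([(485,122),(530,127),(517,240),(463,230),(575,137),(625,140),(610,250),(560,242),(485,103),(628,128)],H)]
ow=[(W,True,w4(*p),mm(*h,.061)) for p,h in zip([(84,165),(230,147),(230,510),(82,518),(390,125),(562,112),(563,488),(392,492),(85,107),(560,55)],H)]
S=[(102.5,25,.073),(102.5,-25,.073),(27.5,-25,.073),(27.5,25,.073),(27.5,12,.088),(27.5,-12,.088),(-77.5,-12,.088),(-77.5,12,.088)]
st=[(T,False,t2(*p),mm(*h)) for p,h in zip([(228,95),(324,113),(300,252),(205,240),(228,242),(280,252),(243,460),(193,455)],S)]
sw=[(W,True,w5(*p),mm(*h)) for p,h in zip([(148,24),(295,36),(290,250),(144,246),(184,247),(265,251),(240,560),(171,556)],S)]
for o,n in ((ot,'holder top'),(ow,'holder wrist'),(ot+ow,'both')): fit(o,[.58,-.02,-.14],n)
for o,n in ((st,'scr top'),(sw,'scr wrist'),(st+sw,'both')): fit(o,[.48,-.21,-.19],n)
E
python3 fit.py
```

```text
holder top [ 0.5827 -0.0241 -0.145 ] -8.305590641900059
[[-0.7, 0.2], [-0.1, 0.6], [-0.7, -1.0], [0.4, -0.5], [0.5, 0.1], [0.1, 0.9], [0.1, -0.1], [0.4, 0.0], [-0.1, 0.2], [0.1, -0.5]]
holder wrist [ 0.5844 -0.0218 -0.173 ] -9.914458695509763
[[-0.9, 1.1], [1.0, -0.1], [0.1, -1.2], [-1.2, 0.9], [1.3, 0.9], [0.3, 0.4], [-0.8, -1.6], [-0.2, 0.2], [-0.5, 0.0], [1.3, -1.6]]
both [ 0.5843 -0.0219 -0.1719] -9.849602827771651
[[-0.8, -0.6], [-0.2, 0.1], [-1.4, -1.6], [-0.2, -1.4], [0.3, -0.2], [-0.1, 0.8], [-0.7, -0.2], [-0.4, -0.3], [-0.1, -0.6], [-0.0, -0.5], [-0.9, 1.2], [1.0, 0.1], [0.3, -1.1], [-1.0, 1.0], [1.4, 1.0], [0.4, 0.5], [-0.5, -1.6], [0.1, 0.3], [-0.5, 0.2], [1.3, -1.5]]
scr top [ 0.4833 -0.2122 -0.1909] -10.935067796453875
[[-0.1, -0.3], [0.1, -0.1], [-0.1, 1.0], [-0.6, -0.2], [0.6, -0.0], [-0.1, -0.1], [-0.0, 0.3], [0.3, -0.4]]
scr wrist [ 0.485  -0.2127 -0.1898] -10.877442084273888
[[0.5, -1.8], [-0.5, -0.5], [-1.3, 1.4], [-0.3, -1.6], [4.5, -0.5], [-0.6, -0.0], [0.1, 2.0], [0.5, 3.8]]
both [ 0.4848 -0.2127 -0.1897] -10.869888124411634
[[-0.0, -0.7], [0.2, -0.6], [0.0, 0.5], [-0.5, -0.7], [0.8, -0.5], [0.1, -0.6], [0.2, -0.2], [0.5, -1.0], [0.5, -1.6], [-0.5, -0.3], [-1.3, 1.6], [-0.3, -1.4], [4.5, -0.3], [-0.6, 0.2], [0.0, 2.2], [0.5, 4.0]]
```

Run:
```python
from h import *
y=-np.pi/2-.19
for z in (.14,.073): print(row([.490,-.2136,z],y))
```

```text
[ 0.0173  0.0003 -0.0015  0.1101  0.085  -0.0461]
[ 0.0173  0.0003 -0.0015  0.1771  0.0849 -0.0461]
```

>>> {"name": "apply_moves", "arguments": {
  "series": "0.017 0 -0.0015 0.05 0.05 -0.03 0.6;0.017 0 -0.0015 0.08 0.085 -0.046 0.6;0.017 0 -0.0015 0.11 0.085 -0.046 0.6;0.017 0 -0.0015 0.14 0.085 -0.046 0.6;0.017 0 -0.0015 0.165 0.085 -0.046 0.6;0.017 0 -0.0015 0.177 0.085 -0.046 0.6;0.017 0 -0.0015 0.177 0.085 -0.046 0.6",
  "force": 80
}}

```text
clock: 2.58
tcp_pos: [0.4902, -0.2127, 0.0729]
orientation: [-2.121, 0.2, 2.123]
contact_force: [-0.0, 0.6, -0.1]
grip_width: 0.0515
```

```bash
python3 snap.py w2
```

```text
2.575 [ 0.4902 -0.2127  0.0729] [-2.1212  0.2001  2.1233] [-0.003 -0.024 -0.008 -0.02  -0.005  0.008  0.001] 0.05152277478830198 [-0.0098  0.6284 -0.0657] [ 0.4239  0.4301 -0.1625  1.998   0.1018  0.7221 -1.5599]
```

View pics/w2_z.png

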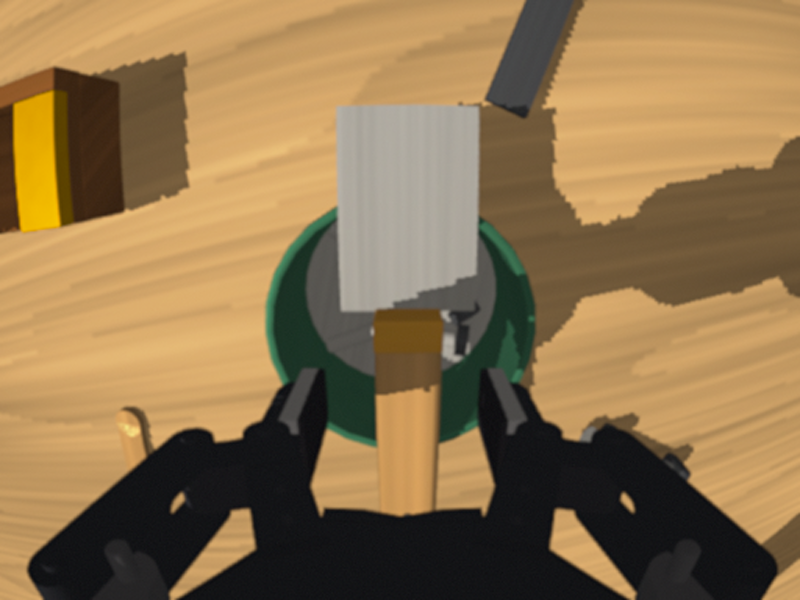

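The handle sits centred between the fingers, columns 375–440 between pads at 325 and 480. Now I'll close.

>>> {"name": "apply_moves", "arguments": {
  "series": "0 0 0 0 0 0 0;0 0 0 0 0 0 0;0 0 0 0 0 0 0;0 0 0 0 0 0 0;0 0 0 0 0 0 0",
  "force": 90
}}

```text
clock: 3.25
tcp_pos: [0.491, -0.212, 0.0733]
orientation: [-2.123, 0.199, 2.123]
contact_force: [-1.0, 0.8, 0.6]
grip_width: -0.0
```

```bash
python3 snap.py w3; python3 -c "
from h import *
a=grab_frame('side');cv2.imwrite('pics/s3.png',cv2.resize(a[60:260,220:420],None,fx=3,fy=3,interpolation=cv2.INTER_CUBIC))"
```

```text
3.25 [ 0.491  -0.212   0.0733] [-2.1234  0.1988  2.1226] [-0.001  0.001 -0.     0.    -0.    -0.001 -0.001] -4.9737455791466684e-05 [-0.9885  0.8475  0.5578] [ 0.4231  0.4294 -0.1633  1.9978  0.1018  0.7217 -1.5601]
```

View pics/w3_z.png

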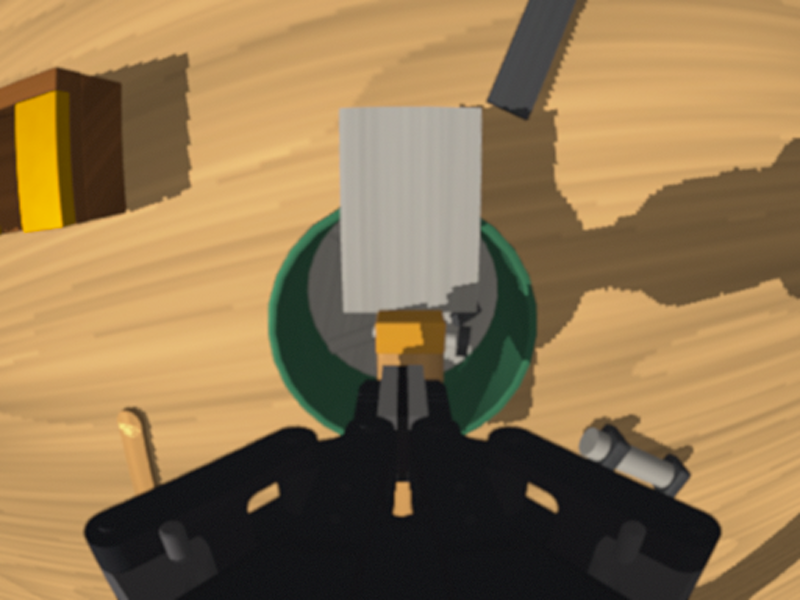

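View pics/s3.png

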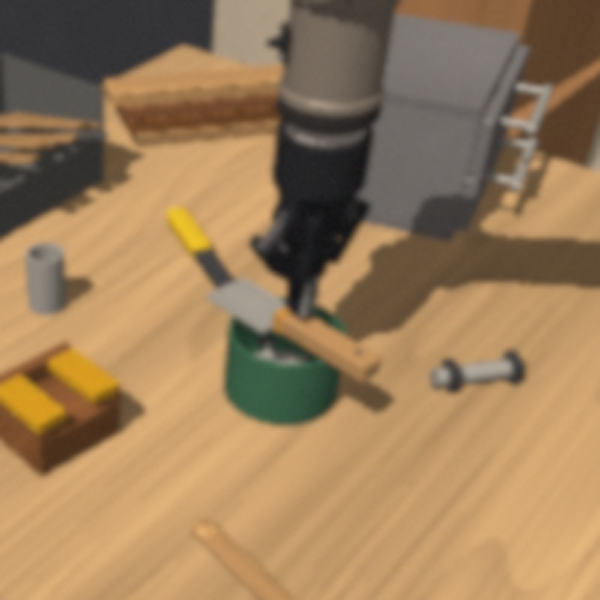

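Run:
```python
from h import *
S=camera_info('side');o=get_obs();p=o['tcp_pos'];R0=R.from_rotvec(o['orientation']).as_matrix()
a=grab_frame('side');cv2.imwrite('pics/s4.png',a)
for d in (0,.019,.03,.05,.073):
    q=p-R0[:,0]*d; u=proj(S,q); print(d,u,(u-[220,60])*3)
W=camera_info('wrist')
for z in (-.011,0,.011):
  for d in (0,.015,.03): print(z,d,proj(W,p-R0[:,0]*d+R0[:,2]*z,True)*1.5625)
b=cv2.resize(a[110:200,280:380],None,fx=7,fy=7,interpolation=cv2.INTER_CUBIC)
for d,c in ((0,(0,0,255)),(.015,(0,255,0)),(.03,(255,0,0))):
    u=(proj(S,p-R0[:,0]*d)-[280,110]+.5)*7-.5; cv2.circle(b,tuple(int(v) for v in u),4,c,1)
cv2.imwrite('pics/s4z.png',b)
```

```text
0 [317.9133 170.2314] [293.74   330.6943]
0.019 [318.7311 164.4687] [296.1934 313.4062]
0.03 [319.2146 161.0623] [297.6437 303.1869]
0.05 [320.1129 154.7323] [300.3386 284.1968]
0.073 [321.178  147.2265] [303.5341 261.6795]
-0.011 0 [403.1671 336.8945]
-0.011 0.015 [403.2376 351.7786]
-0.011 0.03 [403.3204 369.4465]
0 0 [403.1245 363.4718]
0 0.015 [403.1881 380.1763]
0 0.03 [403.2619 399.8254]
0.011 0 [403.0814 388.7871]
0.011 0.015 [403.1382 407.0028]
0.011 0.03 [403.2032 428.2279]
```

View pics/s4z.png

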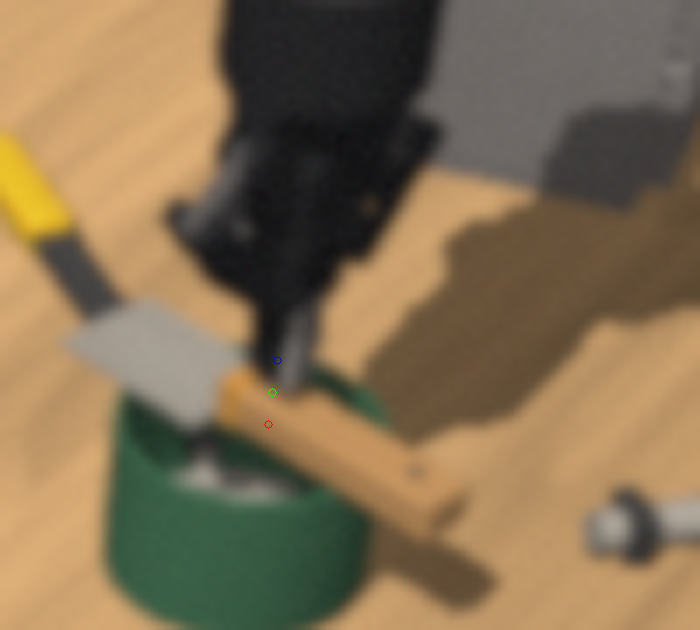

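>>> {"name": "apply_moves", "arguments": {
  "series": "0 0 0 -0.03 0 0 0;0 0 0 -0.06 0 0 0;0 0 0 -0.09 0 0 0;0 0 0 -0.09 0 0 0;0 0 0 -0.09 0 0 0"
}}

```text
clock: 4.03
tcp_pos: [0.4904, -0.2119, 0.1627]
orientation: [-2.122, 0.199, 2.124]
contact_force: [-1.0, 0.8, 0.3]
grip_width: -0.0001
```

```bash
cat > sv.py <<'E'
from h import *
import sys
S=camera_info('side');o=get_obs();p=o['tcp_pos'];R0=R.from_rotvec(o['orientation']).as_matrix()
a=grab_frame('side');c=proj(S,p).round().astype(int)
u0,v0=c[0]-50,c[1]-45
b=cv2.resize(a[v0:v0+90,u0:u0+100],None,fx=7,fy=7,interpolation=cv2.INTER_CUBIC)
for d,cl in ((0,(0,0,255)),(.015,(0,255,0)),(.03,(255,0,0))):
  for z in (-.011,.011):
    u=(proj(S,p-R0[:,0]*d+R0[:,2]*z)-[u0,v0]+.5)*7-.5; cv2.circle(b,tuple(int(v) for v in u),3,cl,1)
cv2.imwrite(f'pics/{sys.argv[1]}.png',b);print(p,o['grip_width'],u0,v0)
E
python3 sv.py s5
```

```text
[ 0.4904 -0.2119  0.1627] -7.461890837249885e-05 272 97
```

View pics/s5.png

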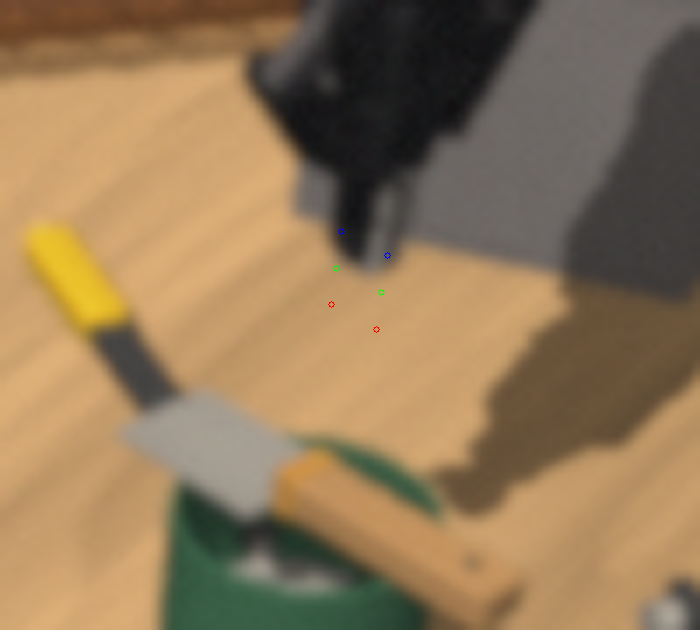

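The side view shows the real fingertips about 22–24 mm short of the reported TCP, and the wrist view agrees. That explains why the fingers closed above the handle. I'll allow for that and lower in stages.

>>> {"name": "apply_moves", "arguments": {
  "series": "0 0 0 0 0 0 0.6;0 0 0 0 0 0 0.6;0 0 0 0.03 0 0 0.6;0 0 0 0.06 0 0 0.6;0 0 0 0.09 0 0 0.6;0 0 0 0.105 0 0 0.6;0 0 0 0.112 0 0 0.6;0 0 0 0.112 0 0 0.6"
}}

```text
clock: 5.08
tcp_pos: [0.4912, -0.212, 0.0515]
orientation: [-2.124, 0.199, 2.122]
contact_force: [0.1, 0.3, 0.2]
grip_width: 0.0511
```

```bash
python3 sv.py s6; python3 snap.py w6
```

```text
[ 0.4912 -0.212   0.0515] 0.05112451559118807 267 132
5.125 [ 0.4915 -0.2121  0.0519] [-2.1245  0.1991  2.1217] [ 0.001 -0.009 -0.001 -0.004 -0.     0.001 -0.   ] 0.05140744305493957 [-0.5637  0.4931  0.0201] [ 0.4193  0.4629 -0.1595  2.0091  0.1127  0.6765 -1.5697]
```

View pics/s6.png

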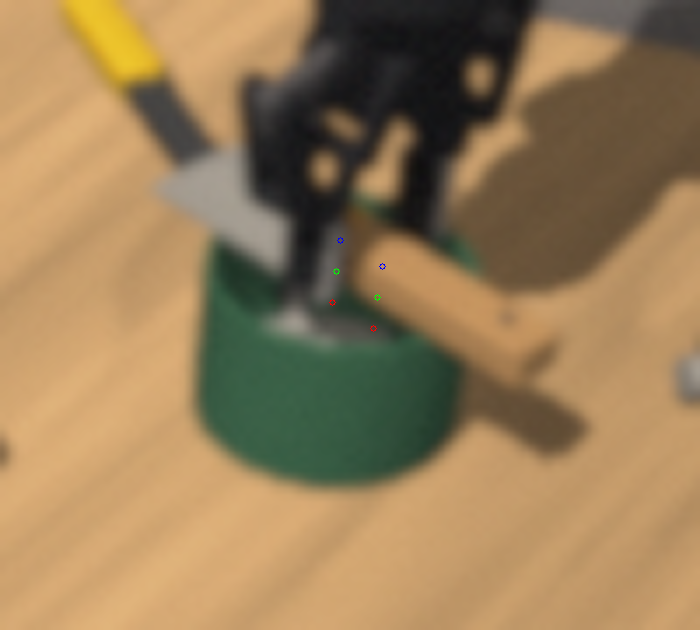

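View pics/w6_z.png

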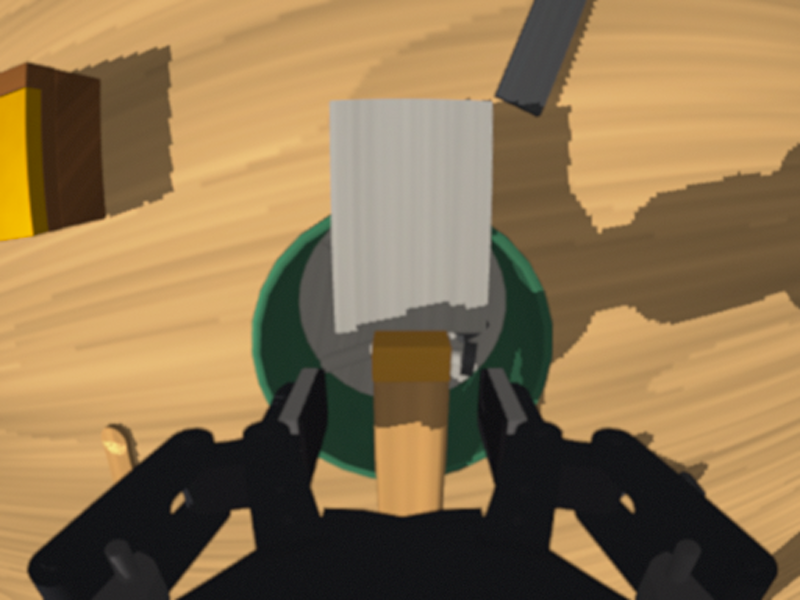

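>>> {"name": "apply_moves", "arguments": {
  "series": "0 0 0 0.003 0.002 0 0.6;0 0 0 0.003 0.002 0 0;0 0 0 0.003 0.002 0 0;0 0 0 0.003 0.002 0 0;0 0 0 0.003 0.002 0 0;0 0 0 0.003 0.002 0 0",
  "force": 90
}}

```text
clock: 5.92
tcp_pos: [0.4908, -0.2142, 0.0489]
orientation: [-2.124, 0.199, 2.122]
contact_force: [-1.7, 0.6, 6.4]
grip_width: 0.0217
```

```bash
python3 sv.py s7; python3 snap.py w7
```

```text
[ 0.4908 -0.2142  0.0489] 0.021705473481900796 267 132
5.975 [ 0.4908 -0.2142  0.0489] [-2.1239  0.1994  2.1221] [-0.    -0.001  0.001  0.    -0.     0.001 -0.001] 0.0219294873309785 [-2.3132  0.4725  5.1987] [ 0.4222  0.4681 -0.1583  2.01    0.1141  0.6709 -1.5671]
```

View pics/s7.png

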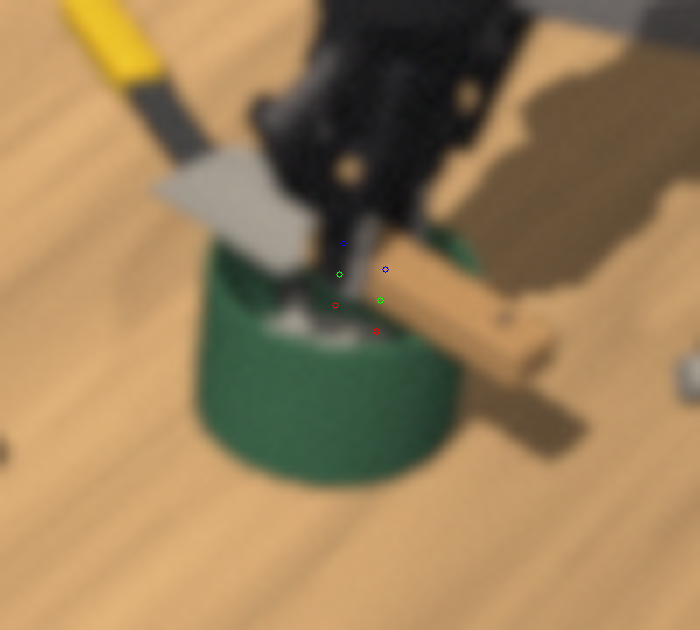

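View pics/w7_z.png

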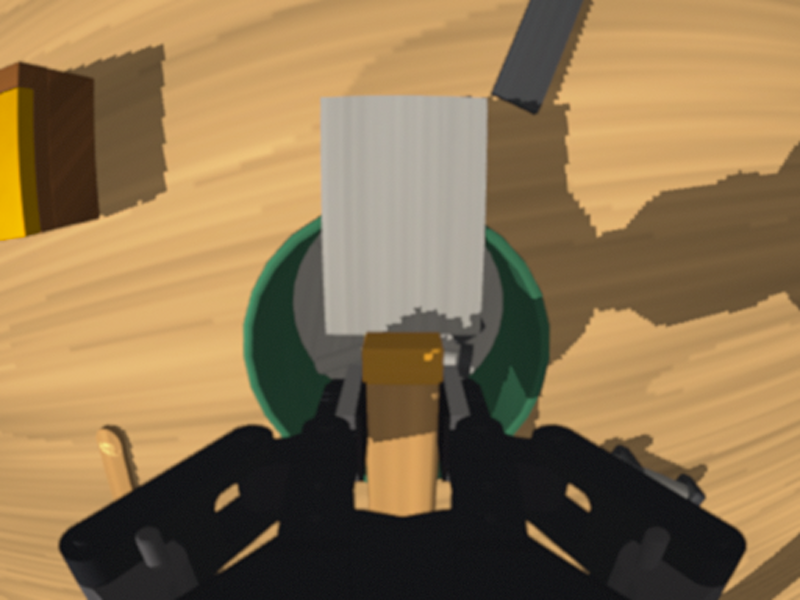

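>>> {"name": "apply_moves", "arguments": {
  "series": "0 0 0 -0.005 0 0 0;0 0 0 -0.02 0 0 0;0 0 0 -0.05 0 0 0;0 0 0 -0.08 0 0 0;0 0 0 -0.08 0 0 0;0 0 0 -0.08 0 0 0"
}}

```text
clock: 6.78
tcp_pos: [0.4901, -0.2138, 0.1281]
orientation: [-2.123, 0.199, 2.123]
contact_force: [-1.0, 0.1, -1.1]
grip_width: 0.0221
```

```bash
python3 sv.py s8; python3 snap.py w8
```

```text
[ 0.4901 -0.2138  0.1281] 0.022115437449891598 271 108
6.825 [ 0.4897 -0.2137  0.1275] [-2.1215  0.1983  2.1241] [-0.     0.011  0.001  0.003  0.     0.001 -0.001] 0.022008833260533274 [-0.0645  0.2783 -2.3554] [ 0.438   0.3523 -0.1742  1.9592  0.0797  0.838  -1.5371]
```

View pics/s8.png

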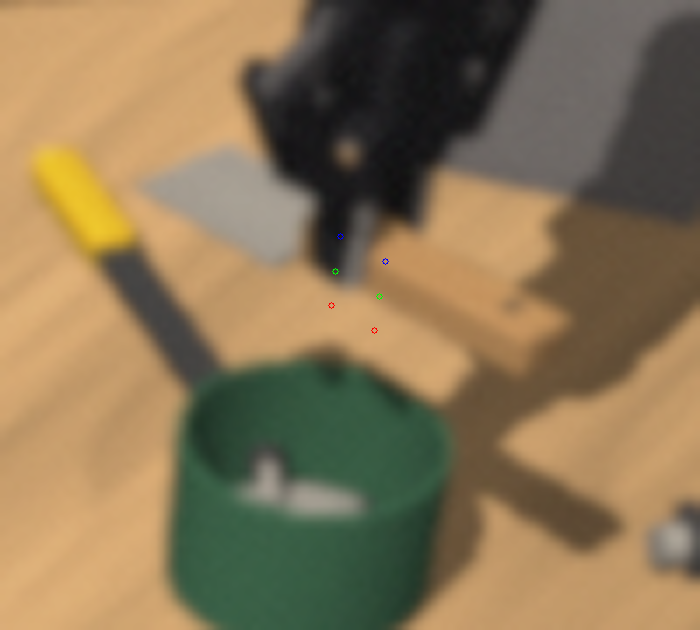

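View pics/w8_z.png

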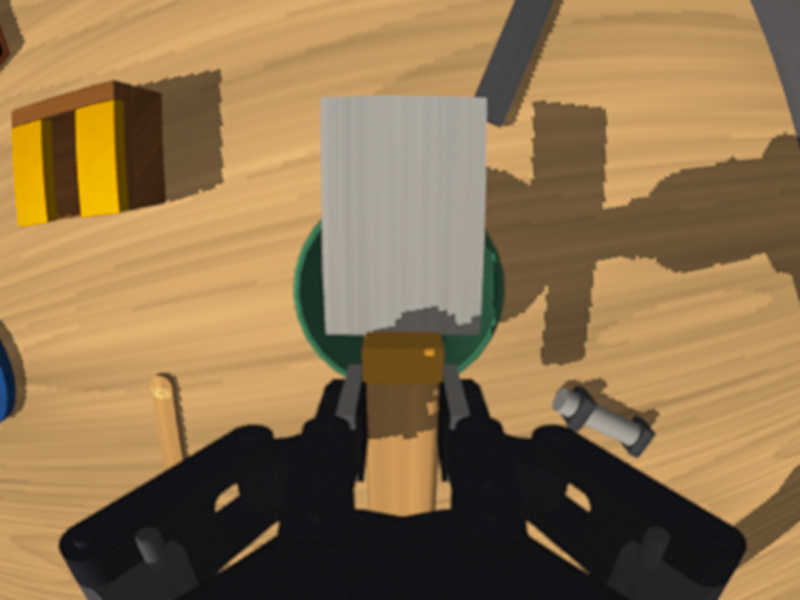

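Gripped and level, with no droop between w7 and w8. Next I'll work out the scraper's pose in the tool frame and go to the pre-insert viewing pose.

```bash
cat >> h.py <<'E'
import json
def load(n): return {k:np.array(v) if isinstance(v,list) else v for k,v in json.load(open(f'pics/{n}.json')).items()}
E
python3 - <<'E'
from h import *
W=load('w7');s=1.5625
P=np.array([.4908,-.2142,.0489]);R0=R.from_rotvec([-2.1239,.1994,2.1221]).as_matrix()
pts=[at_z(W,x/s,y/s,.073,True) for x,y in [(322,97),(487,96),(482,334),(327,335)]]
for p in pts: print(p,R0.T@(p-P))
h=[at_z(W,x/s,y/s,.088,True) for x,y in [(363,334),(443,334)]]
for p in h: print(p,R0.T@(p-P))
d=(pts[0]+pts[1]-pts[2]-pts[3]);print("yaw",np.arctan2(d[1],d[0]), "tool z dir", np.arctan2(-R0[1,2],-R0[0,2]))
yaw=-.16;m=np.array([.584,-.0228]);f=np.array([np.cos(yaw),np.sin(yaw)])
print(row(np.r_[m-f*.126,.13],-np.pi/2+yaw))
E
```

```text
[ 0.5895 -0.2079  0.073 ] [-0.024  -0.0246 -0.0958]
[ 0.5807 -0.2568  0.073 ] [-0.024   0.0251 -0.0962]
[ 0.5064 -0.2433  0.073 ] [-0.0241  0.0257 -0.0208]
[ 0.5154 -0.1935  0.073 ] [-0.0241 -0.0249 -0.0204]
[ 0.5187 -0.2076  0.088 ] [-0.0391 -0.0117 -0.0262]
[ 0.5144 -0.2303  0.088 ] [-0.0391  0.0114 -0.0263]
yaw -0.186208783967829 tool z dir -0.18748155224205307
[-0.0271  0.0019  0.0009 -0.0024 -0.2017  0.0687]
```

>>> {"name": "apply_moves", "arguments": {
  "series": "-0.009 0.0006 0.0003 -0.0024 -0.05 0.017 0;-0.018 0.0012 0.0006 -0.0024 -0.1 0.034 0;-0.027 0.0019 0.0009 -0.0024 -0.15 0.051 0;-0.027 0.0019 0.0009 -0.0024 -0.2 0.0687 0;-0.027 0.0019 0.0009 -0.0024 -0.202 0.0687 0;-0.027 0.0019 0.0009 -0.0024 -0.202 0.0687 0;-0.027 0.0019 0.0009 -0.0024 -0.202 0.0687 0"
}}

```text
clock: 7.75
tcp_pos: [0.4605, -0.0042, 0.1304]
orientation: [-2.138, 0.175, 2.136]
contact_force: [0.1, -0.4, -1.1]
grip_width: 0.0218
```

```bash
python3 snap.py w9
```

```text
7.75 [ 0.4605 -0.0042  0.1304] [-2.1384  0.1754  2.1357] [ 0.006 -0.001 -0.002  0.001 -0.001 -0.    -0.002] 0.02180714888585004 [ 0.0664 -0.3711 -1.0906] [ 0.1267  0.244  -0.2891  2.114   0.0985  0.7947 -1.9568]
```

View pics/w9_z.png

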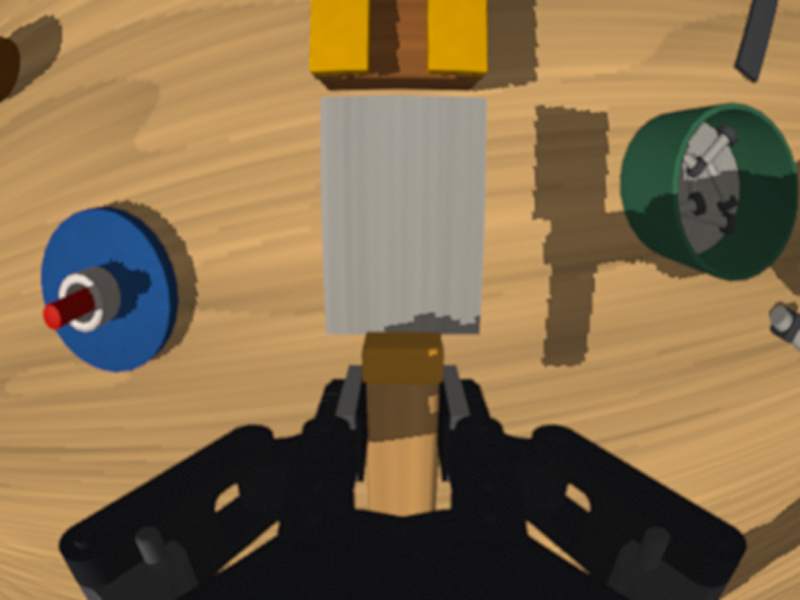

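Run:
```python
from h import *
W=load('w9');s=1.5625;o=get_obs()
P=o['tcp_pos'];R0=R.from_rotvec(o['orientation']).as_matrix()
for x,y in [(311,73),(369,73),(428,73),(487,73),(372,5),(430,5),(314,5),(486,5)]:
    p=at_z(W,x/s,y/s,.061,True);print(p,R0.T@(p-P))
print(R0)
```

```text
[0.5912 0.0211 0.061 ] [ 0.0696 -0.0462 -0.1246]
[ 0.5851 -0.0076  0.061 ] [ 0.0696 -0.0169 -0.1233]
[ 0.5803 -0.0365  0.061 ] [ 0.0697  0.0124 -0.1233]
[ 0.5767 -0.0661  0.061 ] [ 0.0697  0.0422 -0.1245]
[ 0.622  -0.0149  0.061 ] [ 0.0697 -0.0157 -0.1609]
[ 0.6172 -0.0438  0.061 ] [ 0.0697  0.0136 -0.1609]
[0.6285 0.0142 0.061 ] [ 0.0697 -0.0454 -0.1625]
[ 0.6141 -0.0723  0.061 ] [ 0.0698  0.0423 -0.1624]
[[ 0.0014 -0.1621 -0.9868]
 [-0.0011 -0.9868  0.1621]
 [-1.      0.0009 -0.0016]]
```

>>> {"name": "apply_moves", "arguments": {
  "series": "0 0 0 0.04 -0.002 0 0;0 0 0 0.08 -0.002 0 0;0 0 0 0.1 -0.002 0 0;0 0 0 0.1095 -0.002 0 0;0 0 0 0.1095 -0.002 0 0;0 0 0 0.1095 -0.002 0 0"
}}

```text
clock: 8.55
tcp_pos: [0.462, -0.001, 0.0221]
orientation: [-2.142, 0.173, 2.134]
contact_force: [-0.1, -0.2, -1.4]
grip_width: 0.0216
```

```bash
python3 snap.py w10
python3 - <<'E'
from h import *
a=grab_frame('side');cv2.imwrite('pics/s10.png',cv2.resize(a[150:270,190:330],None,fx=5,fy=5,interpolation=cv2.INTER_CUBIC))
E
```

```text
8.55 [ 0.462  -0.001   0.0221] [-2.1418  0.1726  2.1338] [-0.002 -0.006 -0.003  0.001  0.002 -0.001  0.   ] 0.02160194952362303 [-0.1171 -0.1949 -1.4331] [ 0.0726  0.4316 -0.246   2.186   0.2016  0.5409 -2.0563]
```

View pics/w10_z.png

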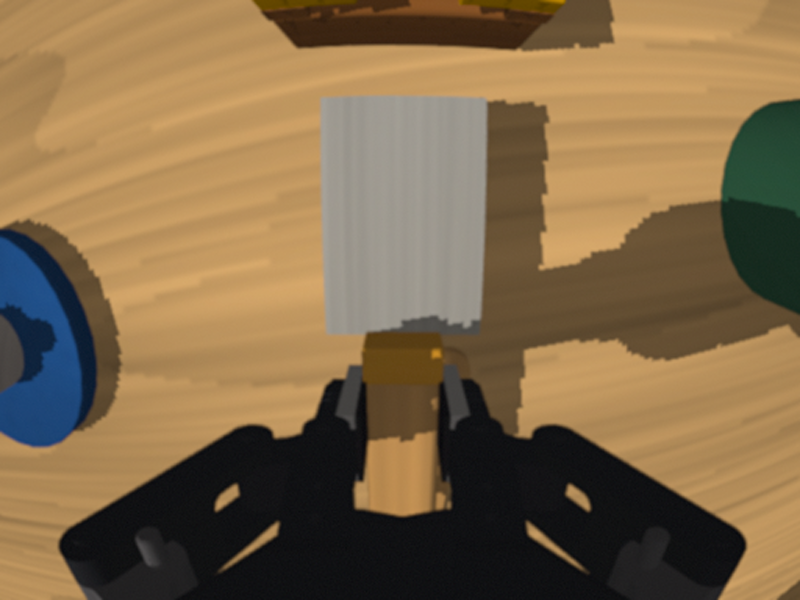

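View pics/s10.png

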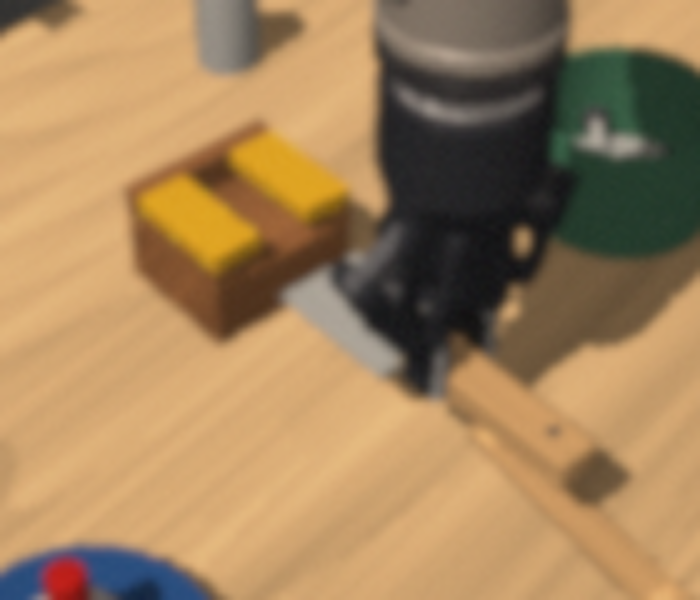

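Run:
```python
from h import *
W=load('w10');s=1.5625;o=get_obs()
P=o['tcp_pos'];R0=R.from_rotvec(o['orientation']).as_matrix()
for x,y in [(298,47),(518,47)]:
    p=at_z(W,x/s,y/s,0,True);print(p,R0.T@(p-P))
for x,y in [(256,4),(563,4)]:
    p=at_z(W,x/s,y/s,.061,True);print(p,R0.T@(p-P))
m=np.array([.5833,-.0220,.04]);print(R0.T@(m-P)); print(R0)
```

```text
[0.5932 0.0209 0.    ] [ 0.0226 -0.0425 -0.126 ]
[ 0.5794 -0.0673  0.    ] [ 0.0226  0.0469 -0.1264]
[0.5902 0.0204 0.061 ] [-0.0384 -0.0414 -0.1233]
[ 0.577  -0.0655  0.061 ] [-0.0384  0.0454 -0.124 ]
[-0.0174  0.0015 -0.1232]
[[ 0.0039 -0.1598 -0.9871]
 [-0.0007 -0.9872  0.1598]
 [-1.      0.0001 -0.004 ]]
```

>>> {"name": "apply_moves", "arguments": {
  "series": "0 0 0 0.001 0.0015 -0.01 0;0 0 0 0.001 0.0015 -0.022 0;0 0 0 0.001 0.0015 -0.034 0;0 0 0 0.001 0.0015 -0.046 0;0 0 0 0.001 0.0015 -0.058 0;0 0 0 0.001 0.0015 -0.07 0;0 0 0 0.001 0.0015 -0.08 0;0 0 0 0.001 0.0015 -0.085 0;0 0 0 0.001 0.0015 -0.085 0"
}}

```text
clock: 9.78
tcp_pos: [0.545, -0.0159, 0.0204]
orientation: [-2.14, 0.172, 2.136]
contact_force: [-1.1, 0.1, -1.4]
grip_width: 0.0219
```

```bash
python3 snap.py w11
python3 - <<'E'
from h import *
a=grab_frame('side');cv2.imwrite('pics/s11.png',cv2.resize(a[150:270,190:330],None,fx=5,fy=5,interpolation=cv2.INTER_CUBIC))
E
```

```text
9.775 [ 0.545  -0.0159  0.0204] [-2.1403  0.1724  2.1359] [-0.002 -0.008 -0.004  0.016 -0.001 -0.001 -0.003] 0.02191663011065716 [-1.0634  0.0584 -1.4234] [ 0.0997  0.5319 -0.2345  1.996   0.2019  0.6336 -1.9977]
```

View pics/w11_z.png

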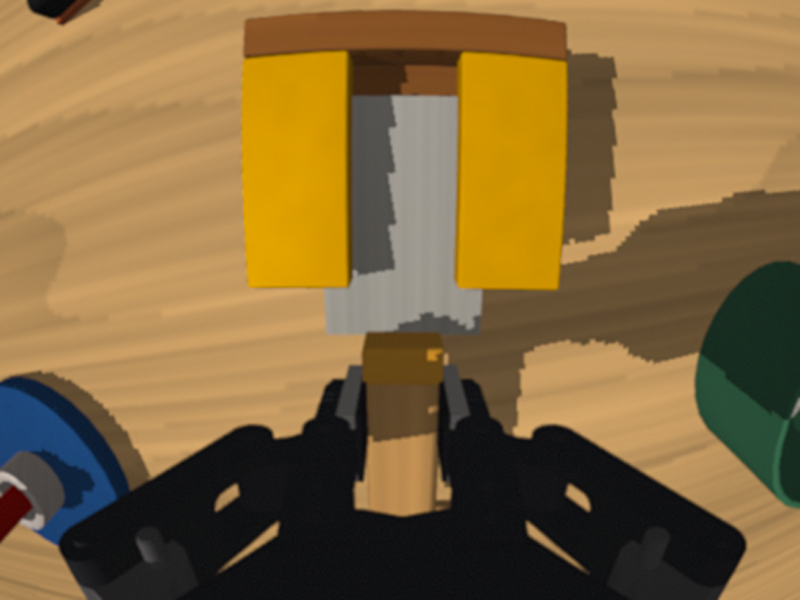

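View pics/s11.png

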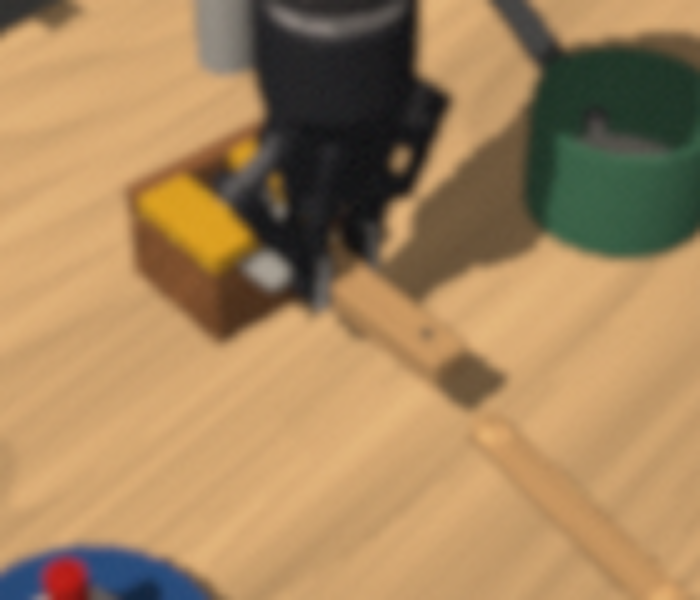

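Run:
```python
from h import *
W=load('w11');s=1.5625;o=get_obs()
P=o['tcp_pos'];R0=R.from_rotvec(o['orientation']).as_matrix()
for x,y,z in [(248,287,.061),(349,287,.061),(457,288,.061),(559,289,.061),(349,53,.061),(459,53,.061),(405,95,.0445),(360,333,.0445),(245,20,.061),(566,24,.061)]:
    p=at_z(W,x/s,y/s,z,True);print(x,y,R0.T@(p-P))
```

```text
248 287 [-0.0406 -0.0447 -0.0415]
349 287 [-0.0406 -0.0152 -0.0413]
457 288 [-0.0406  0.0149 -0.041 ]
559 289 [-0.0406  0.0449 -0.0409]
349 53 [-0.0405 -0.0146 -0.1059]
459 53 [-0.0405  0.0147 -0.106 ]
405 95 [-0.024   0.0004 -0.0966]
360 333 [-0.0241 -0.0141 -0.0218]
245 20 [-0.0405 -0.044  -0.1185]
566 24 [-0.0405  0.0452 -0.1175]
```

>>> {"name": "apply_moves", "arguments": {
  "series": "0 0 0 0 0 -0.005 0;0 0 0 0 0 -0.009 0;0 0 0 0 0 -0.0105 0;0 0 0 0 0 -0.0105 0"
}}

```text
clock: 10.38
tcp_pos: [0.5552, -0.0175, 0.0204]
orientation: [-2.14, 0.172, 2.136]
contact_force: [-1.0, 0.4, -1.3]
grip_width: 0.0218
```

>>> {"name": "apply_moves", "arguments": {
  "series": "0 0 0 0 0 -0.001 0;0 0 0 0 0 -0.0015 0;0 0 0 0 0 -0.0015 0"
}}

```text
clock: 10.75
tcp_pos: [0.5551, -0.0175, 0.0201]
orientation: [-2.138, 0.172, 2.139]
contact_force: [-5.5, 1.6, 1.7]
grip_width: 0.0214
```

>>> {"name": "apply_moves", "arguments": {
  "series": "0 0 0 0.001 0 0 0;0 0 0 0.001 0 0 0;0 0 0 0.001 0 0 0.5;0 0 0 0.001 0 0 0.6;0 0 0 0.001 0 0 0.6;0 0 0 0.001 0 0 0.6",
  "force": 40
}}

```text
clock: 11.5
tcp_pos: [0.5571, -0.0178, 0.0197]
orientation: [-2.141, 0.172, 2.135]
contact_force: [-0.3, 0.5, -0.1]
grip_width: 0.0513
```

```bash
python3 snap.py w12
```

```text
11.5 [ 0.5571 -0.0178  0.0197] [-2.1411  0.1723  2.1351] [0.    0.001 0.001 0.002 0.001 0.001 0.001] 0.05130079562119499 [-0.3192  0.4652 -0.1106] [ 0.1018  0.5471 -0.2326  1.9683  0.2023  0.6454 -1.9911]
```

View pics/w12_z.png

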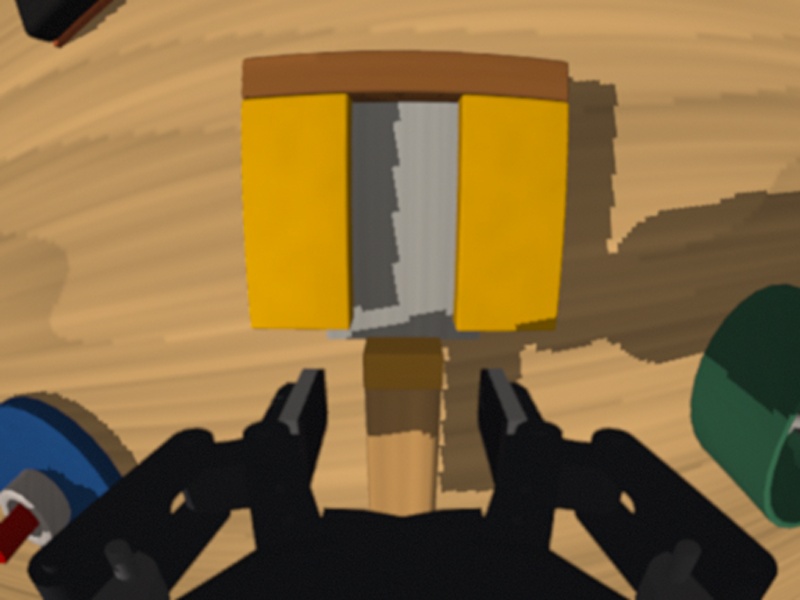

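Run:
```python
from h import *
W=load('w12');s=1.5625;o=get_obs()
P=o['tcp_pos'];R0=R.from_rotvec(o['orientation']).as_matrix()
for x,y,z in [(349,329,.061),(457,330,.061),(340,337,.043),(470,337,.043),(405,102,.043),(405,94,.061)]:
    p=at_z(W,x/s,y/s,z,True);print(x,y,R0.T@(p-P))
# lift row & next view over lid
print(row([.5571,-.0178,.16],-np.pi/2-.17))
print(row([.45,.17,.20],-np.pi/2))
```

```text
349 329 [-0.0413 -0.0154 -0.0287]
457 330 [-0.0413  0.0153 -0.0284]
340 337 [-0.0233 -0.0207 -0.0196]
470 337 [-0.0233  0.0219 -0.0196]
405 102 [-0.0231  0.0005 -0.094 ]
405 94 [-0.0411  0.0004 -0.0934]
[ 0.0098 -0.0027 -0.0003 -0.1404  0.     -0.0005]
[-0.1602 -0.0027 -0.0005 -0.1808 -0.1683  0.1351]
```

The blade shoulder stands 8.9 mm out of the front face against an expected 9, so the scraper is home and released. I'll retreat upward and look at the lid.

>>> {"name": "apply_moves", "arguments": {
  "series": "0 0 0 -0.03 0 0 0.6;0 0 0 -0.08 0 0 0.6;0 0 0 -0.14 0 0 0.6;0 0 0 -0.14 0 0 0.6;0 0 0 -0.14 0 0 0.6"
}}

```text
clock: 12.18
tcp_pos: [0.5562, -0.0178, 0.1593]
orientation: [-2.141, 0.173, 2.136]
contact_force: [-0.9, 0.4, -0.5]
grip_width: 0.0511
```

```bash
python3 snap.py w13
python3 - <<'E'
from h import *
print(row([.42,.18,.20],-1.2))
E
```

```text
12.175 [ 0.5562 -0.0178  0.1593] [-2.1406  0.1726  2.1359] [-0.003  0.026  0.004  0.021 -0.    -0.     0.002] 0.051116329148288946 [-0.9382  0.3559 -0.4526] [ 0.1451  0.3522 -0.2791  1.8785  0.1208  0.9249 -1.9215]
[-0.5311 -0.0002 -0.001  -0.0418 -0.1736  0.1654]
```

View pics/w13_z.png

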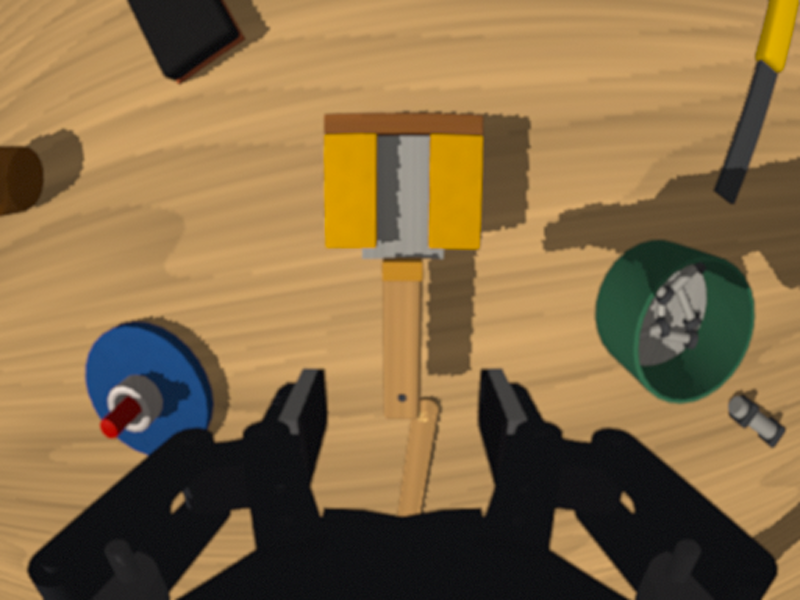

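The scraper sits straight in the slot with its handle standing out, and it stayed put. Now over to the lid.

>>> {"name": "apply_moves", "arguments": {
  "series": "-0.13 0 0 -0.03 -0.044 0.041 0.6;-0.26 0 0 -0.0418 -0.087 0.083 0.6;-0.4 0 0 -0.0418 -0.13 0.124 0.6;-0.531 0 -0.001 -0.0418 -0.1736 0.1654 0.6;-0.531 0 -0.001 -0.0418 -0.1736 0.1654 0.6;-0.531 0 -0.001 -0.0418 -0.1736 0.1654 0.6;-0.531 0 -0.001 -0.0418 -0.1736 0.1654 0.6"
}}

```text
clock: 13.1
tcp_pos: [0.4212, 0.1787, 0.2001]
orientation: [2.021, 0.375, -2.02]
contact_force: [0.2, -0.6, 0.5]
grip_width: 0.051
```

```bash
python3 snap.py w14
```

```text
13.1 [0.4212 0.1787 0.2001] [ 2.021   0.3753 -2.0199] [ 0.003 -0.003 -0.001 -0.003 -0.002  0.002 -0.002] 0.05104854019871359 [ 0.2319 -0.6213  0.5068] [-0.0643  0.1651 -0.5189  2.0356  0.1002  0.9644 -1.8375]
```

View pics/w14_z.png

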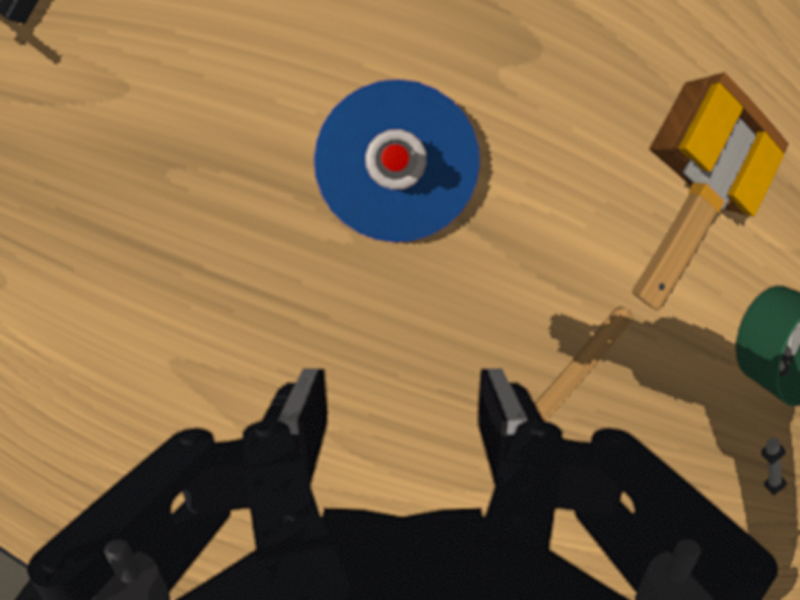

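Run:
```python
from h import *
W=load('w14');s=1.5625
a=cv2.imread('pics/w14.png').astype(int);b,g,r=a[...,0],a[...,1],a[...,2]
m=(r>120)&(g<60)&(b<60);m[:60]=0;m[150:]=0;m[:,:200]=0;m[:,300:]=0
ys,xs=np.nonzero(m);k=at_z(W,xs.mean(),ys.mean(),.075,True);print('knob',xs.mean(),ys.mean(),len(xs),k)
m=((b>g+20)&(b>r+25)).astype(np.uint8);m[160:]=0
c=max(cv2.findContours(m,0,cv2.CHAIN_APPROX_NONE)[0],key=len);e=cv2.fitEllipse(c);print('cap',e,at_z(W,*e[0],.019,True))
print('collar',at_z(W,396/s,159/s,.043,True))
for z in (.11,.025): print(row([k[0],k[1],z],-1.2))
```

```text
knob 252.3734939759036 100.44979919678715 249 [0.4961 0.2127 0.075 ]
cap ((253.65484619140625, 102.52913665771484), (102.16915130615234, 104.48773956298828), 91.48739624023438) [0.4958 0.212  0.019 ]
collar [0.496 0.212 0.043]
[-0.003  -0.0008 -0.0005  0.0903 -0.0048 -0.0819]
[-0.003  -0.0008 -0.0005  0.1753 -0.0048 -0.0819]
```

>>> {"name": "apply_moves", "arguments": {
  "series": "-0.003 -0.001 0 0.02 -0.003 -0.045 0.6;-0.003 -0.001 0 0.05 -0.0048 -0.0819 0.6;-0.003 -0.001 0 0.09 -0.0048 -0.0819 0.6;-0.003 -0.001 0 0.13 -0.0048 -0.0819 0.6;-0.003 -0.001 0 0.13 -0.0048 -0.0819 0.6;-0.003 -0.001 0 0.13 -0.0048 -0.0819 0.6"
}}

```text
clock: 13.9
tcp_pos: [0.4966, 0.2143, 0.0721]
orientation: [2.02, 0.381, -2.016]
contact_force: [1.6, 1.1, 1.0]
grip_width: 0.0514
```

```bash
python3 snap.py w15; python3 sv.py s15
```

```text
13.9 [0.4966 0.2143 0.0721] [ 2.0199  0.3805 -2.0155] [ 0.    -0.024 -0.008 -0.011  0.001 -0.006 -0.001] 0.051388956459759376 [1.5594 1.1124 0.9677] [-0.1626  0.4719 -0.452   1.9703  0.2933  0.7606 -1.9837]
[0.497  0.2146 0.0727] 0.05115744202099399 150 220
```

View pics/w15_z.png

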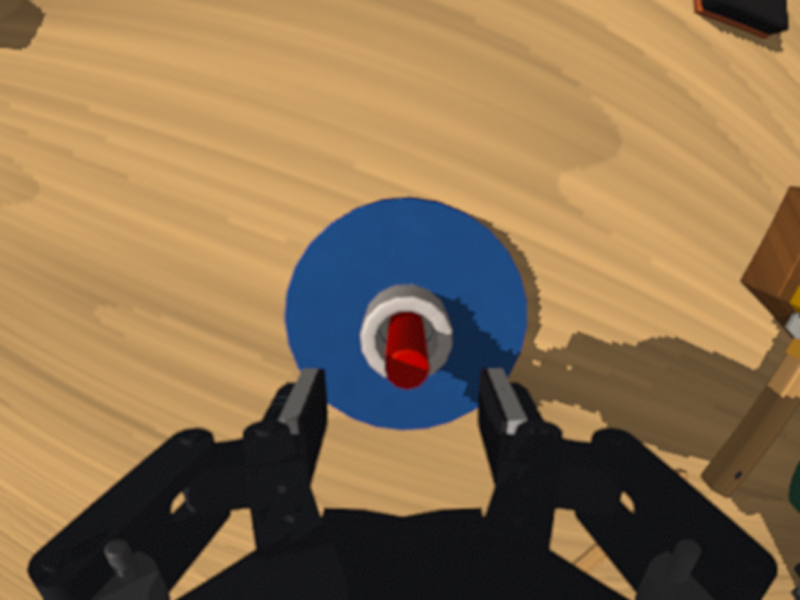

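View pics/s15.png

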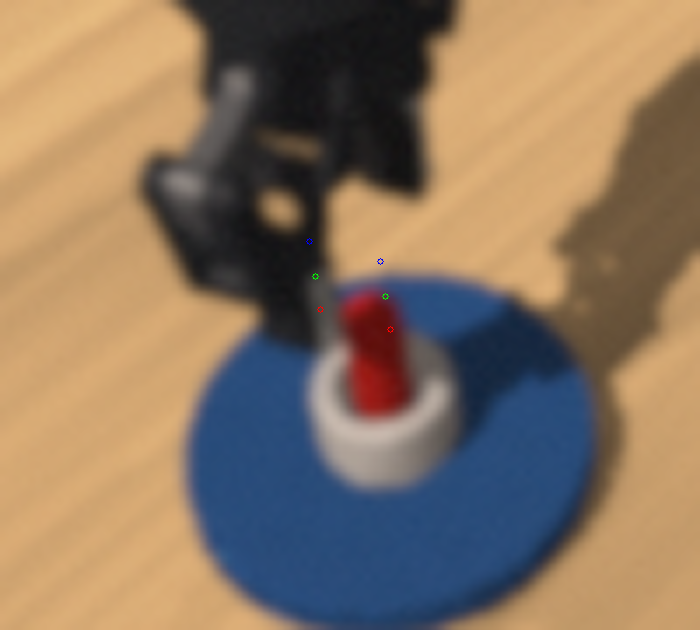

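>>> {"name": "apply_moves", "arguments": {
  "series": "0 0 0 0.015 0.0015 0 0.6;0 0 0 0.03 0.0015 0 0.6;0 0 0 0.042 0.0015 0 0.6;0 0 0 0.046 0.0015 0 0.6;0 0 0 0.046 0.0015 0 0.6;0 0 0 0.046 0.0015 0 0.6"
}}

```text
clock: 14.75
tcp_pos: [0.4965, 0.2131, 0.0253]
orientation: [2.019, 0.381, -2.015]
contact_force: [1.0, 0.4, 0.2]
grip_width: 0.0509
```

```bash
python3 snap.py w16; python3 sv.py s16
```

```text
14.75 [0.4965 0.2131 0.0253] [ 2.0188  0.3813 -2.0154] [ 0.003 -0.006 -0.001 -0.001 -0.001 -0.     0.001] 0.05093038170605466 [1.0288 0.4357 0.2151] [-0.1905  0.5419 -0.418   1.9953  0.3446  0.671  -2.0248]
[0.4965 0.2131 0.0254] 0.05110019870729854 153 234
```

View pics/w16_z.png

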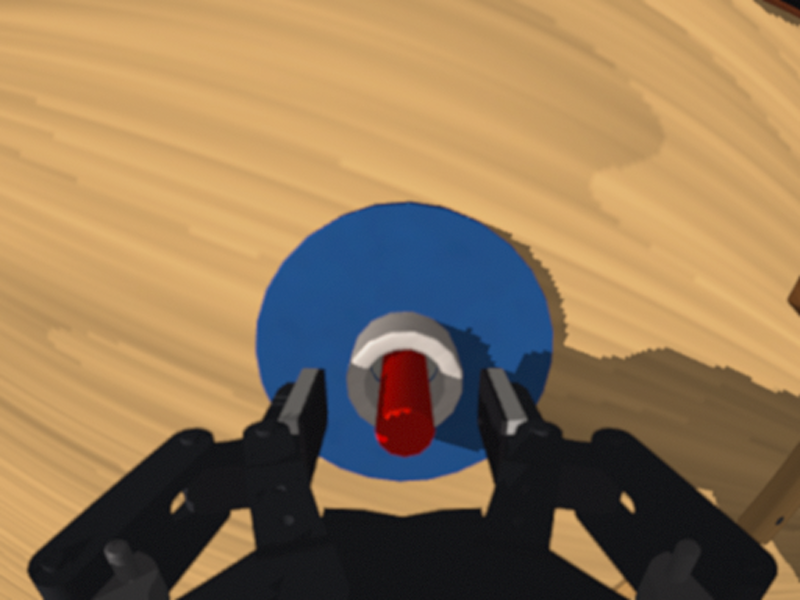

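View pics/s16.png

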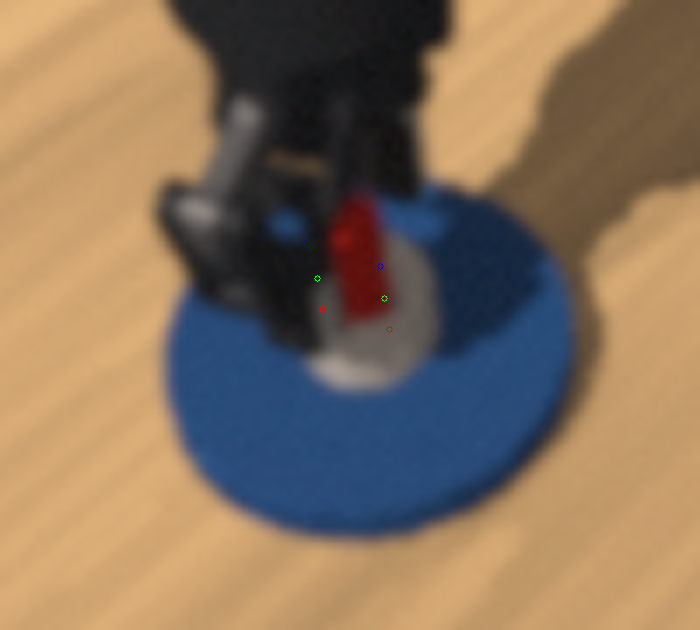

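>>> {"name": "apply_moves", "arguments": {
  "series": "0 0 0 -0.002 0 0 0.6;0 0 0 -0.002 0 0 0;0 0 0 -0.002 0 0 0;0 0 0 -0.002 0 0 0;0 0 0 -0.002 0 0 0;0 0 0 -0.002 0 0 0",
  "force": 80
}}

```text
clock: 15.6
tcp_pos: [0.4964, 0.2127, 0.0273]
orientation: [2.018, 0.381, -2.016]
contact_force: [-0.5, -1.5, 5.0]
grip_width: 0.0156
```

```bash
python3 snap.py w17; python3 sv.py s17
```

```text
15.6 [0.4964 0.2127 0.0273] [ 2.0184  0.3806 -2.0156] [-0.001 -0.001  0.     0.     0.     0.001 -0.001] 0.01563899520031389 [-0.5163 -1.5495  4.9835] [-0.189   0.5387 -0.4193  1.9947  0.3425  0.6751 -2.0229]
[0.4965 0.2127 0.0273] 0.015534293563986758 153 234
```

View pics/w17_z.png

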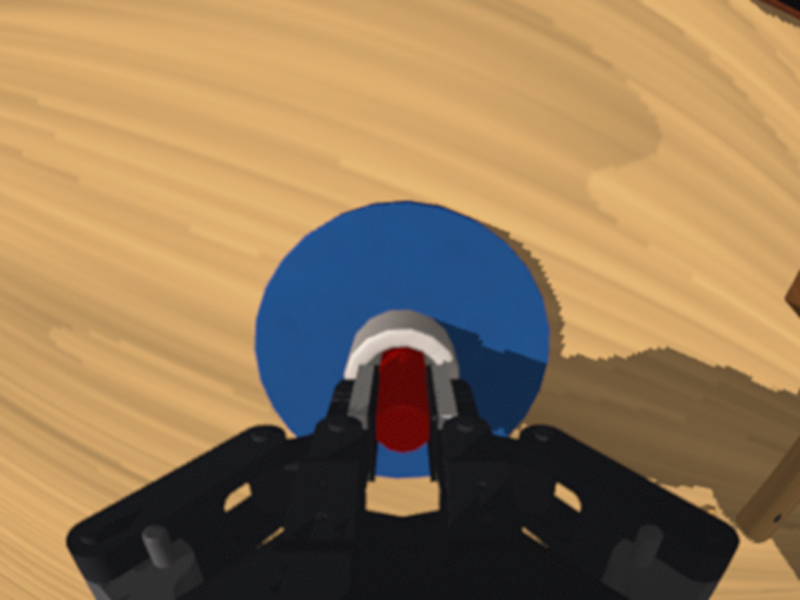

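View pics/s17.png

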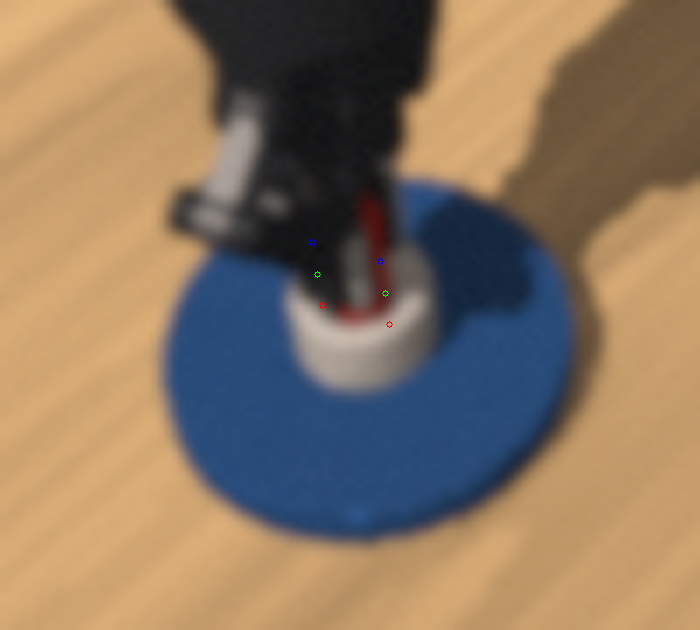

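Run:
```python
from h import *
a=grab_frame('top');cv2.imwrite('pics/t17.png',a)
cv2.imwrite('pics/t17z.png',cv2.resize(a[180:250,280:360],None,fx=8,fy=8,interpolation=cv2.INTER_CUBIC))
w=cv2.imread('pics/w13.png');cv2.imwrite('pics/w13t.png',cv2.resize(w[145:265,370:490],None,fx=5,fy=5,interpolation=cv2.INTER_CUBIC))
w=cv2.imread('pics/w9.png');cv2.imwrite('pics/w9t.png',cv2.resize(w[60:185,390:512],None,fx=5,fy=5,interpolation=cv2.INTER_CUBIC))
```

```text
(no output)
```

View pics/t17z.png

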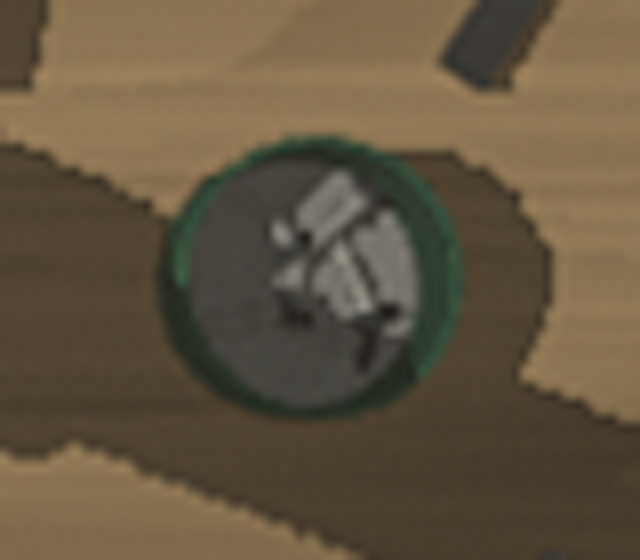

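View pics/w13t.png

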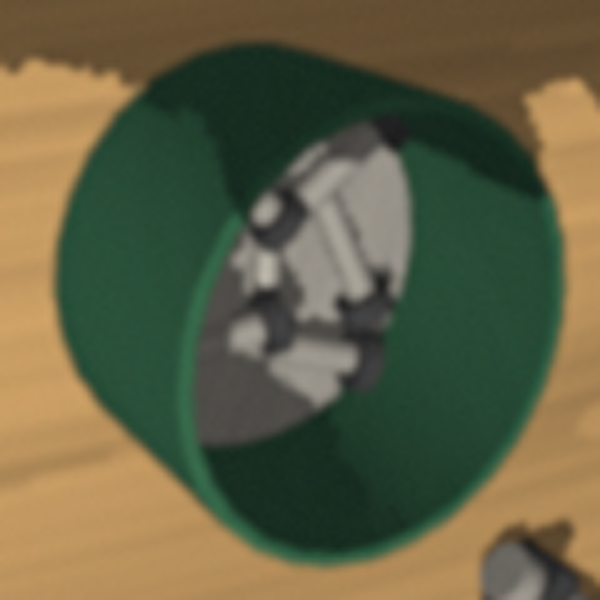

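View pics/w9t.png

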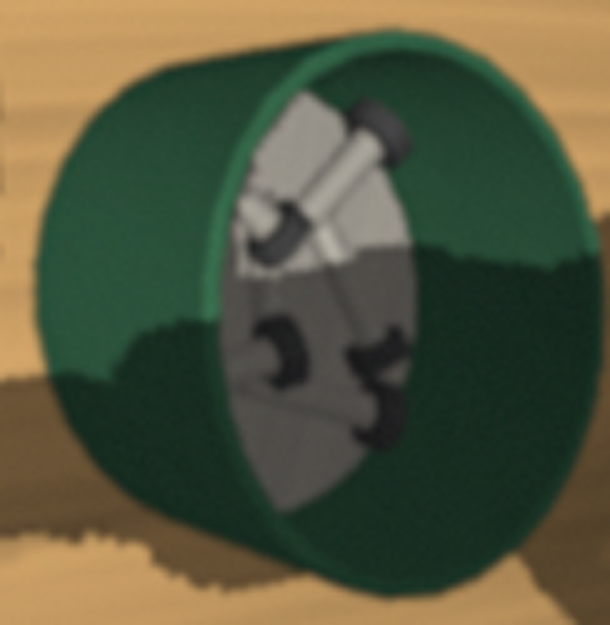

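Run:
```python
from h import *
from scipy.optimize import least_squares
T=camera_info('top');cr=lambda u0,v0,s:(lambda x,y:(u0+(x+.5)/s-.5,v0+(y+.5)/s-.5))
sets={'top':(T,False,cr(280,180,8),[(462,275),(320,137),(320,418),(445,205),(430,372)]),
'w13':(load('w13'),True,cr(370,145,5),[(565,270),(543,185),(540,410),(460,520),(325,563),(235,530),(181,400)]),
'w9':(load('w9'),True,cr(390,60,5),[(400,30),(602,290),(400,597),(205,290),(545,130),(530,530)])}
for n,(ci,f,c,pts) in sets.items():
    P=np.array([at_z(ci,*c(*p),.07,f)[:2] for p in pts])
    r=least_squares(lambda q:np.hypot(*(P-q).T)-.054,[.5,-.21]);print(n,r.x,(r.fun*1e3).round(1))
```

```text
top [ 0.5011 -0.2128] [-0.6 -1.3 -0.9  0.7  0. ]
w13 [ 0.5019 -0.2136] [-1.5 -2.2  0.4  1.4 -1.9 -1.4 -0.7]
w9 [ 0.502  -0.2117] [-0.7 -0.3 -1.5 -2.1 -1.9 -1. ]
```

>>> {"name": "apply_moves", "arguments": {
  "series": "0 0 0 -0.005 0 0 0;0 0 0 -0.02 0 0 0;0 0 0 -0.05 0 0 0;0 0 0 -0.08 0 0 0;0 0 0 -0.11 0 0 0;0 0 0 -0.13 0 0 0;0 0 0 -0.13 0 0 0;0 0 0 -0.13 0 0 0"
}}

```text
clock: 16.75
tcp_pos: [0.4954, 0.2125, 0.1564]
orientation: [2.017, 0.381, -2.017]
contact_force: [0.8, -0.3, -3.9]
grip_width: 0.0155
```

```bash
python3 snap.py w18
python3 - <<'E'
from h import *
a=grab_frame('side');cv2.imwrite('pics/s18.png',cv2.resize(a[150:330,120:300],None,fx=3.3,fy=3.3,interpolation=cv2.INTER_CUBIC))
for p in ([.33,.18,.157],[.45,.0,.157],[.5018,-.2127,.157]): print(row(p,-1.2), row(p,-1.6))
E
```

```text
16.75 [0.4954 0.2125 0.1564] [ 2.0167  0.3807 -2.017 ] [-0.003  0.014  0.002  0.008  0.001  0.    -0.001] 0.015540301548186336 [ 0.7544 -0.2766 -3.9097] [-0.1156  0.3578 -0.4968  1.907   0.2107  0.9283 -1.91  ]
[ 0.0031  0.0012 -0.0006 -0.0009 -0.0301  0.1657] [ 0.4031  0.0011 -0.0008 -0.0009 -0.0301  0.1657]
[ 0.0031  0.0012 -0.0006 -0.0008  0.1813  0.1197] [ 0.4031  0.0011 -0.0008 -0.0008  0.1813  0.1197]
[ 0.0031  0.0012 -0.0006 -0.0007  0.3982  0.1492] [ 0.4031  0.0011 -0.0008 -0.0007  0.3982  0.1492]
```

View pics/w18_z.png

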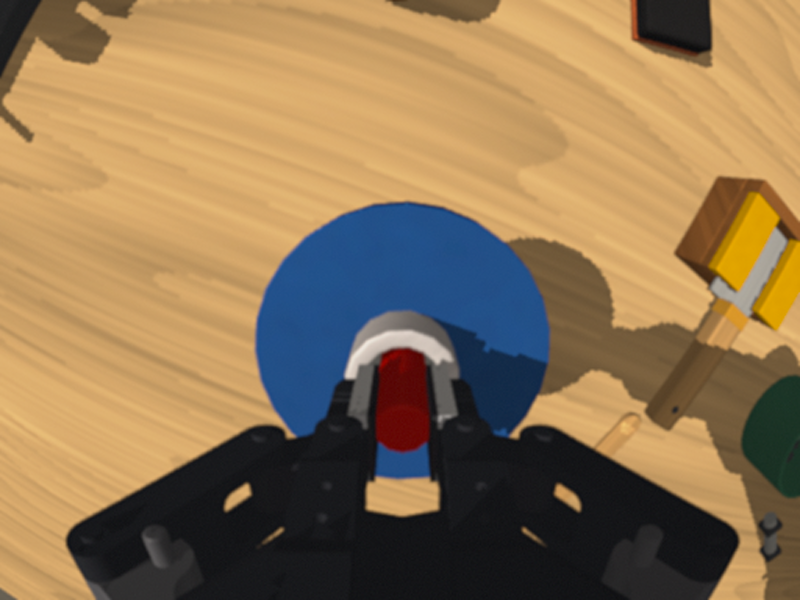

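View pics/s18.png

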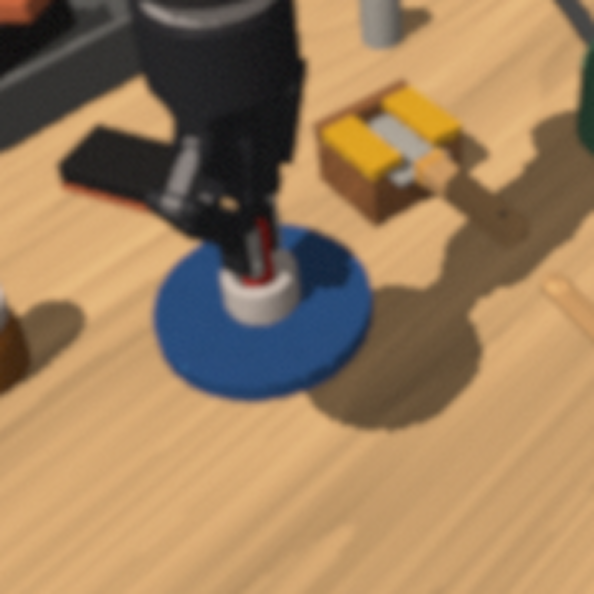

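>>> {"name": "apply_moves", "arguments": {
  "series": "0.003 0.001 0 -0.001 0.02 0.0075 0;0.003 0.001 0 -0.001 0.06 0.0225 0;0.003 0.001 0 -0.001 0.105 0.0393 0;0.003 0.001 0 -0.001 0.15 0.0562 0;0.003 0.001 0 -0.001 0.195 0.0731 0;0.003 0.001 0 -0.001 0.24 0.09 0;0.003 0.001 0 -0.001 0.285 0.1068 0;0.003 0.001 0 -0.001 0.325 0.1218 0;0.003 0.001 0 -0.001 0.36 0.1349 0;0.003 0.001 0 -0.001 0.385 0.1442 0;0.003 0.001 0 -0.001 0.398 0.1492 0;0.003 0.001 0 -0.001 0.398 0.1492 0"
}}

```text
clock: 18.35
tcp_pos: [0.5021, -0.2123, 0.1574]
orientation: [2.021, 0.378, -2.019]
contact_force: [1.0, 0.4, -3.1]
grip_width: 0.0152
```

>>> {"name": "apply_moves", "arguments": {
  "series": "0 0 0 0 0 0 0;0 0 0 0 0 0 0"
}}

```text
clock: 18.6
tcp_pos: [0.5027, -0.2106, 0.1581]
orientation: [2.02, 0.381, -2.016]
contact_force: [-0.3, -0.1, -3.3]
grip_width: 0.0156
```

```bash
python3 snap.py w19
python3 - <<'E'
from h import *
a=grab_frame('side');cv2.imwrite('pics/s19.png',cv2.resize(a[80:240,220:400],None,fx=4,fy=4,interpolation=cv2.INTER_CUBIC))
print(row([.502,-.2127,.157],-1.2))
E
```

```text
18.6 [ 0.5027 -0.2106  0.1581] [ 2.0199  0.381  -2.0157] [ 0.002 -0.002  0.005 -0.002  0.004  0.001  0.003] 0.015648067600487432 [-0.2609 -0.1345 -3.3207] [ 0.5419  0.34   -0.3163  1.903   0.1296  0.9165 -1.0343]
[ 0.0014 -0.0021 -0.0003  0.0012  0.0012  0.0012]
```

View pics/w19_z.png

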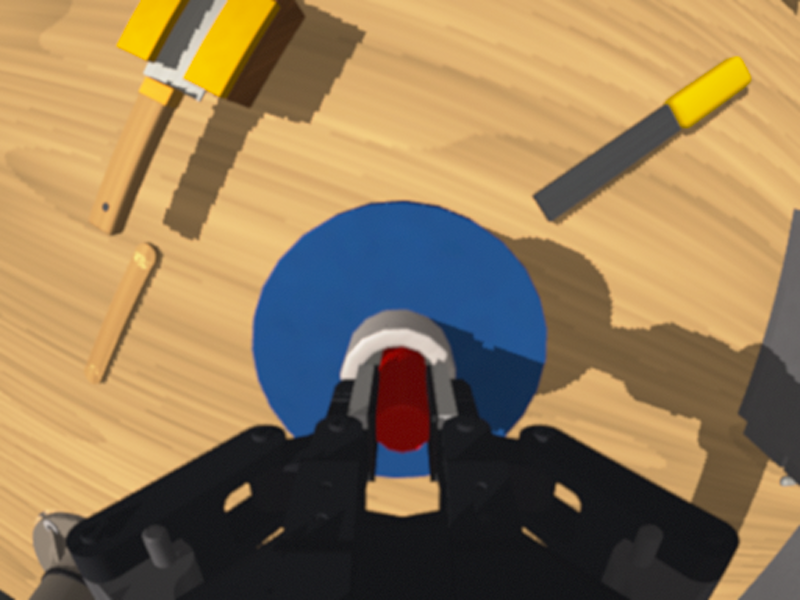

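View pics/s19.png

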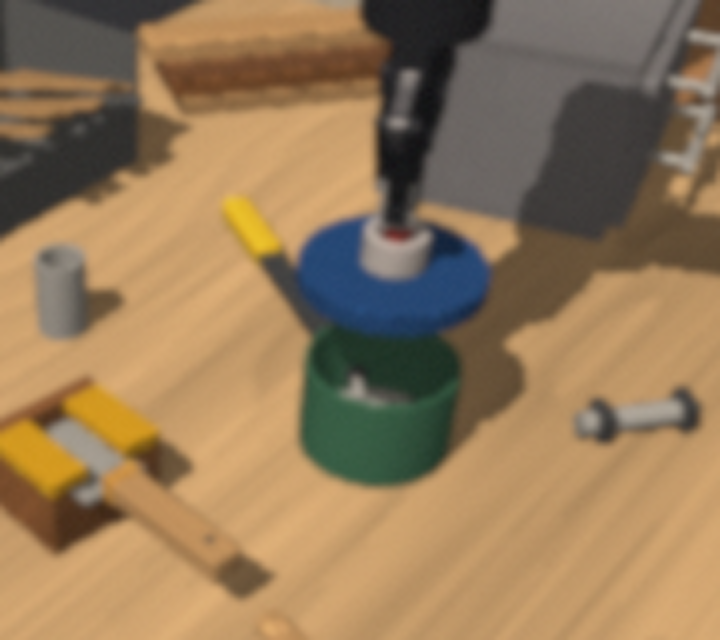

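Run:
```python
from h import *
S=camera_info('side')
f=lambda p:(proj(S,p)-[220,80])*4
print('cap top pred',f([.5022,-.2109,.129+.021]),'tin rim pred',f([.5018,-.2127,.07]))
t=np.linspace(0,2*np.pi,60)
c=np.array([f([.5022+.062*np.cos(x),-.2109+.062*np.sin(x),.131+.019]) for x in t]);print('cap ext',c.min(0),c.max(0))
c=np.array([f([.5018+.054*np.cos(x),-.2127+.054*np.sin(x),.07]) for x in t]);print('tin ext',c.min(0),c.max(0))
```

```text
cap top pred [389.4822 258.6187] tin rim pred [378.1061 358.295 ]
cap ext [293.0735 209.8919] [487.252  312.7293]
tin ext [298.7696 313.7174] [458.2661 406.8814]
```

>>> {"name": "apply_moves", "arguments": {
  "series": "0.0014 -0.002 0 0.015 0.0012 0.0012 0;0.0014 -0.002 0 0.035 0.0012 0.0012 0;0.0014 -0.002 0 0.05 0.0012 0.0012 0;0.0014 -0.002 0 0.055 0.0012 0.0012 0;0.0014 -0.002 0 0.055 0.0012 0.0012 0;0.0014 -0.002 0 0.055 0.0012 0.0012 0"
}}

```text
clock: 19.45
tcp_pos: [0.5024, -0.2137, 0.1036]
orientation: [2.02, 0.376, -2.018]
contact_force: [-0.1, -0.6, -2.9]
grip_width: 0.0154
```

```bash
python3 snap.py w20
python3 - <<'E'
from h import *
a=grab_frame('side');cv2.imwrite('pics/s20.png',cv2.resize(a[110:210,270:360],None,fx=6,fy=6,interpolation=cv2.INTER_CUBIC))
print(row([.502,-.2127,.0853],-1.2))
E
```

```text
19.45 [ 0.5024 -0.2137  0.1036] [ 2.0204  0.3762 -2.0183] [ 0.    -0.004  0.001 -0.001  0.001 -0.001 -0.002] 0.015400301164084544 [-0.1247 -0.566  -2.8683] [ 0.5296  0.4117 -0.3007  1.9457  0.1656  0.8063 -1.0637]
[-0.0015 -0.0008 -0.0013  0.0184 -0.0012 -0.    ]
```

View pics/s20.png

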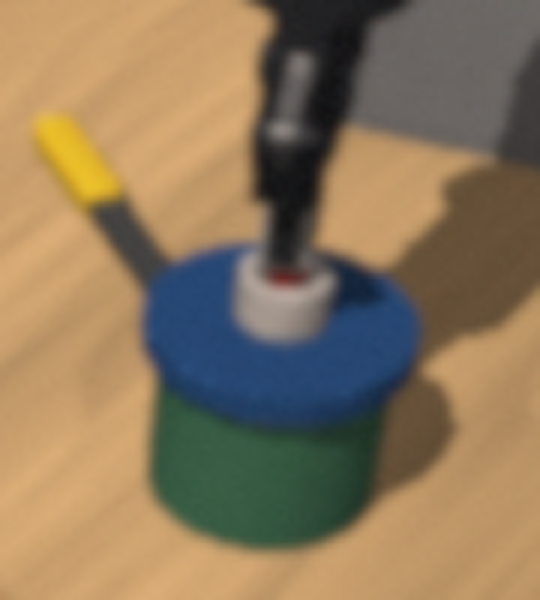

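>>> {"name": "apply_moves", "arguments": {
  "series": "-0.001 0 -0.001 0.004 -0.0012 0 0;-0.001 0 -0.001 0.008 -0.0012 0 0;-0.001 0 -0.001 0.012 -0.0012 0 0;-0.001 0 -0.001 0.014 -0.0012 0 0;-0.001 0 -0.001 0.014 -0.0012 0 0"
}}

```text
clock: 20.18
tcp_pos: [0.5014, -0.2125, 0.0888]
orientation: [2.019, 0.379, -2.02]
contact_force: [0.0, -0.3, -3.6]
grip_width: 0.0153
```

```bash
python3 -c "
from h import *
o=get_obs();print(o['tcp_pos'],o['contact_force'],o['moment']);print(row([.502,-.2127,.0853],-1.2))"
```

```text
[ 0.5014 -0.2125  0.0888] [ 0.0099 -0.338  -3.6049] [0.024  0.0046 0.0914]
[-0.0004  0.0004  0.0008  0.0035  0.0005 -0.0005]
```

>>> {"name": "apply_moves", "arguments": {
  "series": "0 0 0 0.0015 0 0 0;0 0 0 0.003 0 0 0;0 0 0 0.003 0 0 0"
}}

```text
clock: 20.55
tcp_pos: [0.5014, -0.2125, 0.086]
orientation: [2.019, 0.379, -2.02]
contact_force: [0.4, 0.3, -3.0]
grip_width: 0.0151
```

>>> {"name": "apply_moves", "arguments": {
  "series": "0 0 0 0.0005 0 0 0;0 0 0 0.001 0 0 0;0 0 0 0.001 0 0 0"
}}

```text
clock: 20.92
tcp_pos: [0.5015, -0.2126, 0.0853]
orientation: [2.019, 0.378, -2.019]
contact_force: [-1.1, 0.6, -0.1]
grip_width: 0.0156
```

>>> {"name": "apply_moves", "arguments": {
  "series": "0 0 0 0.0005 0 0 0;0 0 0 0.0007 0 0 0;0 0 0 0.0007 0 0 0"
}}

```text
clock: 21.3
tcp_pos: [0.5016, -0.2127, 0.0853]
orientation: [2.019, 0.378, -2.019]
contact_force: [-2.9, 0.7, 7.0]
grip_width: 0.0156
```

Seated at z = 0.0853 exactly as predicted, and the force went from −3 to +7 N. Releasing the knob.

>>> {"name": "apply_moves", "arguments": {
  "series": "0 0 0 -0.0005 0 0 0.4;0 0 0 -0.0005 0 0 0.65;0 0 0 -0.0005 0 0 0.65;0 0 0 -0.0005 0 0 0.65;0 0 0 -0.02 0 0 0.65;0 0 0 -0.05 0 0 0.65;0 0 0 -0.08 0 0 0.65;0 0 0 -0.08 0 0.02 0.65;0 0 0 -0.08 0 0.06 0.65;0 0 0 -0.08 0 0.075 0.65;0 0 0 -0.08 0 0.075 0.65;0 0 0 -0.08 0 0.075 0.65",
  "force": 40
}}

```text
clock: 22.8
tcp_pos: [0.4326, -0.2392, 0.1643]
orientation: [2.02, 0.38, -2.018]
contact_force: [-0.7, -0.4, 0.6]
grip_width: 0.055
```

```bash
python3 snap.py w21
python3 - <<'E'
from h import *
a=grab_frame('side');cv2.imwrite('pics/s21.png',cv2.resize(a[110:210,270:360],None,fx=6,fy=6,interpolation=cv2.INTER_CUBIC))
E
```

```text
22.8 [ 0.4326 -0.2392  0.1643] [ 2.0196  0.3798 -2.0182] [-0.006  0.004 -0.002 -0.007  0.003  0.002  0.002] 0.05497317849850727 [-0.6512 -0.4036  0.6159] [ 0.6454  0.2516 -0.3075  2.0083  0.0956  0.8949 -0.9125]
```

View pics/s21.png

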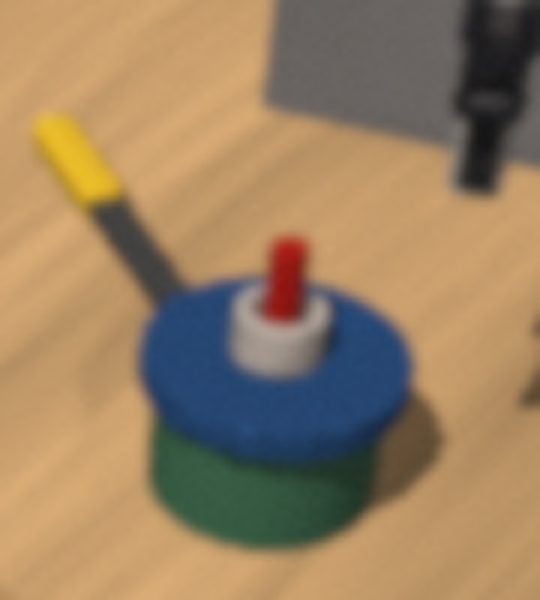

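View pics/w21_z.png

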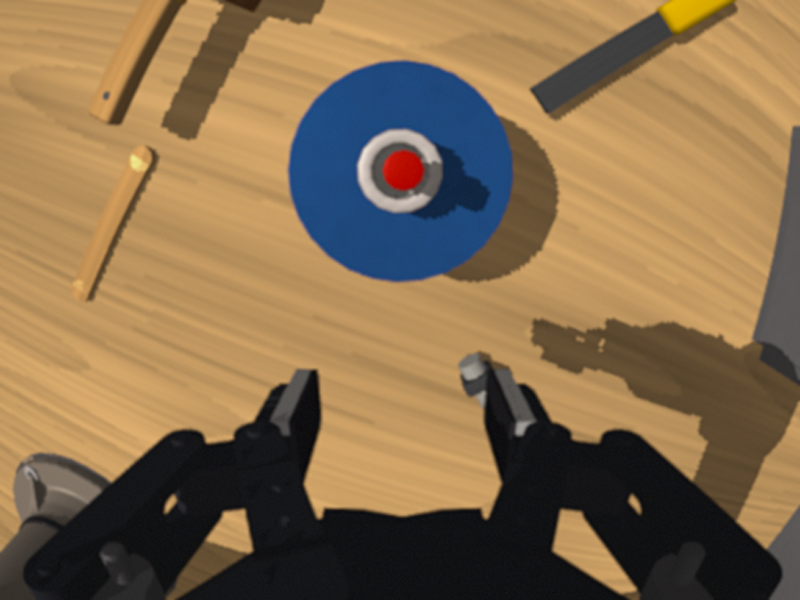

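Run:
```python
from h import *
W=load('w21');s=1.5625
a=cv2.imread('pics/w21.png').astype(int);b,g,r=a[...,0],a[...,1],a[...,2]
m=(r>120)&(g<60)&(b<60);m[:70]=0;m[150:]=0
ys,xs=np.nonzero(m);print('knob',xs.mean(),ys.mean(),len(xs),at_z(W,xs.mean(),ys.mean(),.133,True))
m=((b>g+20)&(b>r+25)).astype(np.uint8);m[190:]=0
c=max(cv2.findContours(m,0,cv2.CHAIN_APPROX_NONE)[0],key=len);e=cv2.fitEllipse(cv2.convexHull(c));print('cap',e,at_z(W,*e[0],.077,True))
k=at_z(W,400/s,171/s,.101,True);print('collar',k)
for z in (.12,.062): print(row([k[0],k[1],z],-1.2))
cv2.imwrite('pics/w21c.png',cv2.resize(a[70:150,215:300].astype(np.uint8),None,fx=7,fy=7,interpolation=cv2.INTER_CUBIC))
```

```text
knob 257.6056074766355 108.57757009345795 535 [ 0.5011 -0.2125  0.133 ]
cap ((256.0617370605469, 109.21735382080078), (140.34193420410156, 142.87843322753906), 96.79873657226562) [ 0.5005 -0.2114  0.077 ]
collar [ 0.5003 -0.2116  0.101 ]
[ 0.0011 -0.0007  0.0006  0.0444 -0.001  -0.0729]
[ 0.0011 -0.0007  0.0006  0.1024 -0.001  -0.0728]
```

View pics/w21c.png

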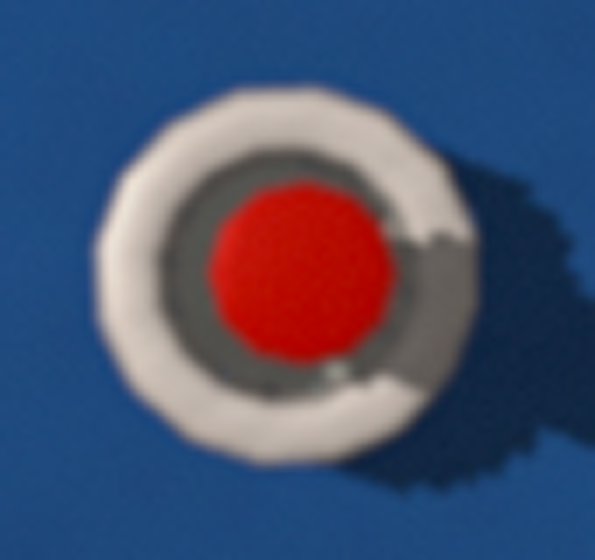

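>>> {"name": "apply_moves", "arguments": {
  "series": "0.001 -0.0007 0 0 -0.001 -0.03 0.78;0.001 -0.0007 0 0 -0.001 -0.06 0.78;0.001 -0.0007 0 0 -0.001 -0.073 0.78;0.001 -0.0007 0 0 -0.001 -0.073 0.78;0.001 -0.0007 0 0.03 -0.001 -0.073 0.78;0.001 -0.0007 0 0.06 -0.001 -0.073 0.78;0.001 -0.0007 0 0.085 -0.001 -0.073 0.78;0.001 -0.0007 0 0.095 -0.001 -0.073 0.78;0.001 -0.0007 0 0.095 -0.001 -0.073 0.78;0.001 -0.0007 0 0.095 -0.001 -0.073 0.78"
}}

```text
clock: 24.15
tcp_pos: [0.4998, -0.2127, 0.0704]
orientation: [2.02, 0.376, -2.019]
contact_force: [0.8, -1.0, 0.1]
grip_width: 0.0664
```

```bash
python3 snap.py w22; python3 sv.py s22; python3 -c "
from h import *
print(row([.5003,-.2116,.058],-1.2))"
```

```text
24.15 [ 0.4998 -0.2127  0.0704] [ 2.0201  0.3764 -2.0192] [-0.002 -0.003 -0.001 -0.003  0.001 -0.002 -0.001] 0.06643148010561636 [ 0.7611 -1.0287  0.123 ] [ 0.5226  0.4562 -0.2942  1.9732  0.1915  0.7378 -1.0871]
[ 0.4999 -0.2127  0.0705] 0.06665207687229373 265 125
[-0.0015 -0.0006 -0.0008  0.0124 -0.0008 -0.0007]
```

View pics/s22.png

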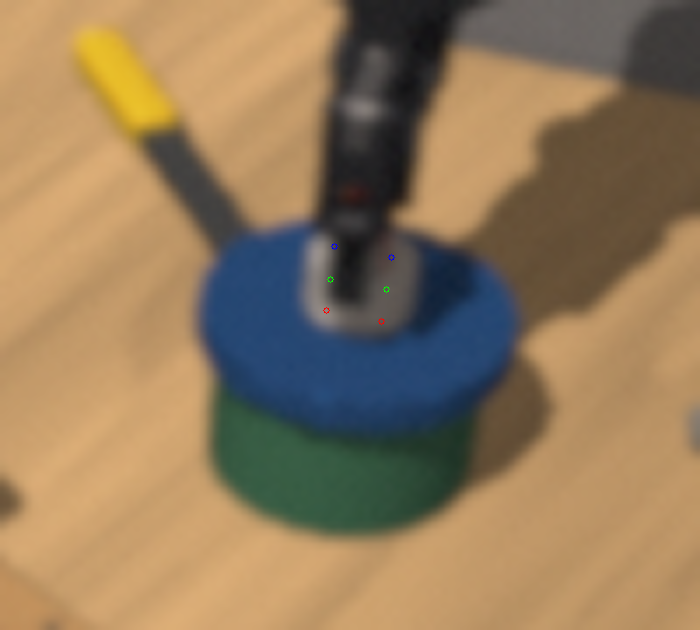

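View pics/w22_z.png

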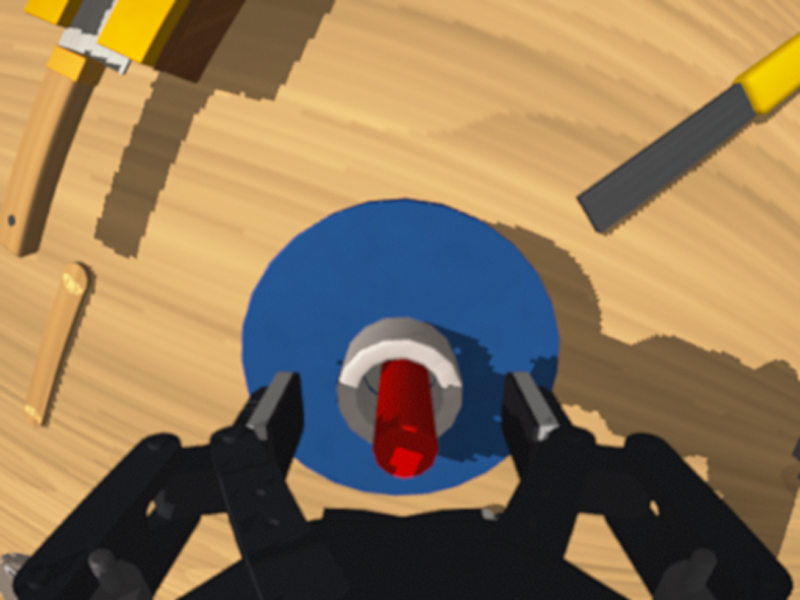

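>>> {"name": "apply_moves", "arguments": {
  "series": "-0.0015 -0.0006 0 0.007 -0.0008 -0.0007 0.78;-0.0015 -0.0006 0 0.0135 -0.0008 -0.0007 0.78;-0.0015 -0.0006 0 0.0135 -0.0008 -0.0007 0.78;-0.0015 -0.0006 0 0.0135 -0.0008 -0.0007 0.3;-0.0015 -0.0006 0 0.0135 -0.0008 -0.0007 0.3;-0.0015 -0.0006 0 0.0135 -0.0008 -0.0007 0.3;-0.0015 -0.0006 0 0.0135 -0.0008 -0.0007 0.3;-0.0015 -0.0006 0 0.0135 -0.0008 -0.0007 0.3",
  "force": 60
}}

```text
clock: 25.25
tcp_pos: [0.4998, -0.2114, 0.0564]
orientation: [2.018, 0.379, -2.02]
contact_force: [-1.4, 0.9, 5.5]
grip_width: 0.0406
```

```bash
python3 snap.py w23; python3 sv.py s23
```

```text
25.25 [ 0.4998 -0.2114  0.0564] [ 2.0178  0.3785 -2.0199] [ 0.001  0.002 -0.    -0.002 -0.001  0.001  0.001] 0.04064802195949394 [-1.4445  0.9481  5.52  ] [ 0.5149  0.4773 -0.2886  1.9811  0.2025  0.7114 -1.0973]
[ 0.4998 -0.2114  0.0564] 0.040717831695151564 264 129
```

View pics/s23.png

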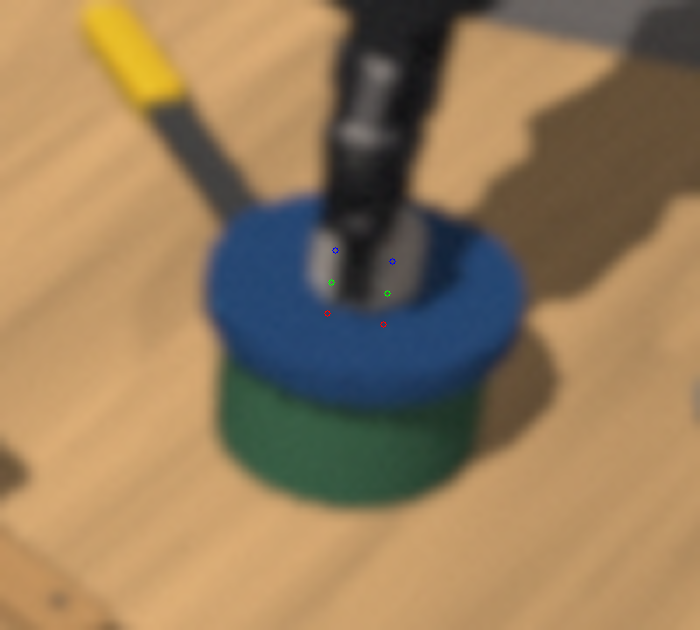

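View pics/w23_z.png

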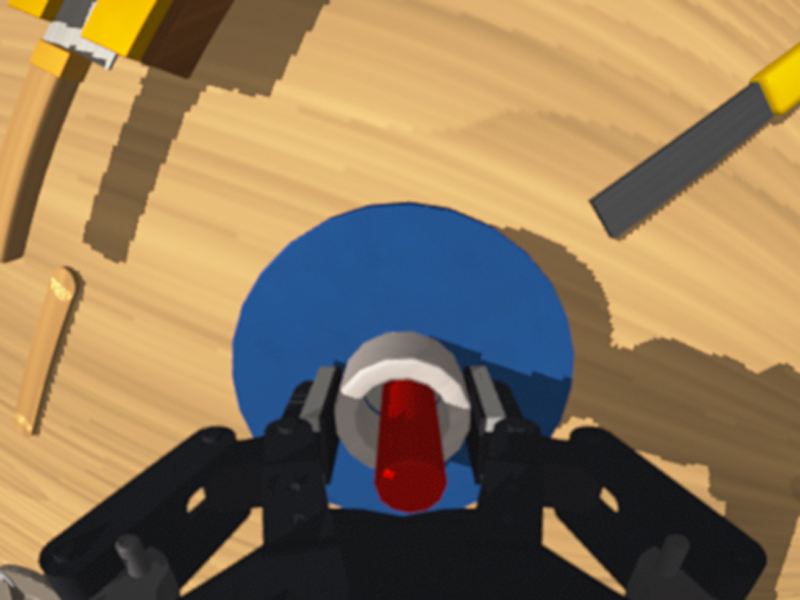

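>>> {"name": "apply_moves", "arguments": {
  "series": "0 0 0 -0.003 0 0 0.3;0 0 0 -0.008 0 0 0.3;0 0 0 -0.015 0 0 0.3;0 0 0 -0.015 0 0 0.3;0 0 0 -0.015 0 0 0.3"
}}

```text
clock: 25.98
tcp_pos: [0.4996, -0.2113, 0.0709]
orientation: [2.017, 0.379, -2.02]
contact_force: [0.1, 0.4, -2.1]
grip_width: 0.0405
```

```bash
python3 snap.py w24; python3 sv.py s24
```

```text
25.975 [ 0.4996 -0.2113  0.0709] [ 2.0175  0.3789 -2.0205] [-0.001  0.005 -0.001  0.003 -0.    -0.001 -0.   ] 0.04054671760081555 [ 0.0862  0.3616 -2.0635] [ 0.5209  0.4555 -0.2952  1.973   0.1914  0.7409 -1.0878]
[ 0.4995 -0.2112  0.0708] 0.040369709050551504 265 125
```

View pics/s24.png

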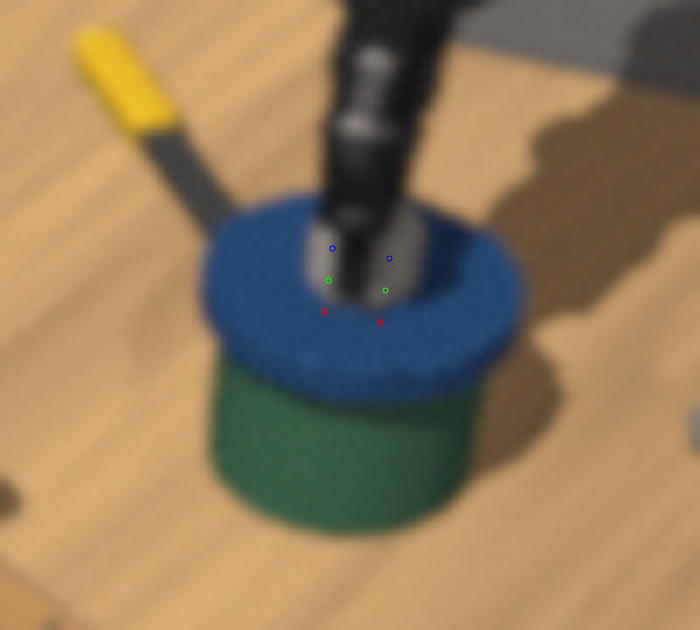

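View pics/w24_z.png

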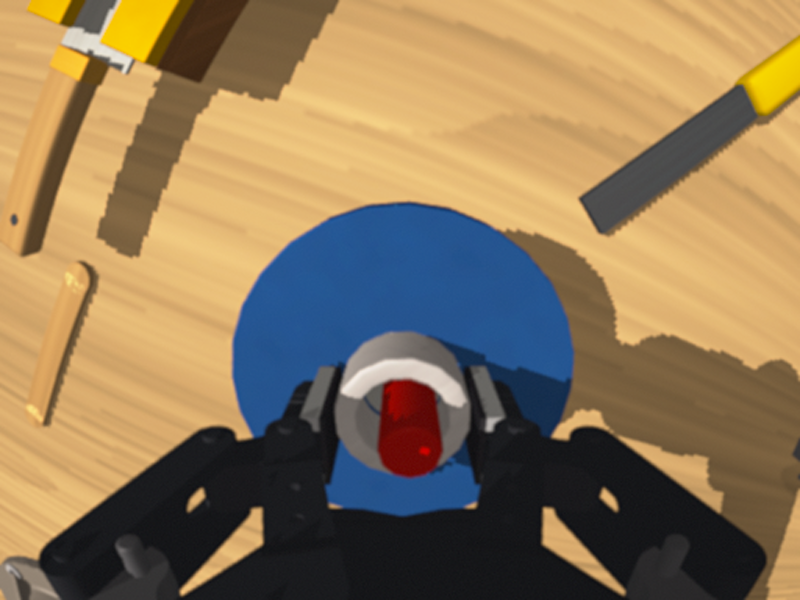

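The cap is rising alone: the knob sinks in the bore and the load is about 2 N. I'll keep going.

>>> {"name": "apply_moves", "arguments": {
  "series": "0 0 0 -0.01 0 0 0.3;0 0 0 -0.025 0 0 0.3;0 0 0 -0.04 0 0 0.3;0 0 0 -0.055 0 0 0.3;0 0 0 -0.07 0 0 0.3;0 0 0 -0.085 0 0 0.3;0 0 0 -0.1 0 0 0.3;0 0 0 -0.11 0 0 0.3;0 0 0 -0.115 0 0 0.3;0 0 0 -0.115 0 0 0.3;0 0 0 -0.115 0 0 0.3"
}}

```text
clock: 27.45
tcp_pos: [0.4994, -0.2112, 0.1853]
orientation: [2.017, 0.38, -2.022]
contact_force: [0.4, -0.3, -1.8]
grip_width: 0.0406
```

```bash
python3 snap.py w25
python3 - <<'E'
from h import *
a=grab_frame('side');cv2.imwrite('pics/s25.png',cv2.resize(a[60:220,200:400],None,fx=4,fy=3.75,interpolation=cv2.INTER_CUBIC))
a=grab_frame('top');cv2.imwrite('pics/t25.png',a)
o=get_obs();print(R.from_rotvec(o['orientation']).as_matrix()[2])
E
```

```text
27.45 [ 0.4994 -0.2112  0.1853] [ 2.0168  0.3795 -2.0215] [-0.002  0.001 -0.001  0.002  0.     0.    -0.   ] 0.04063196817365467 [ 0.422  -0.3316 -1.7658] [ 0.554   0.3067 -0.3257  1.8793  0.1172  0.9763 -1.0235]
[-1.     -0.0011  0.002 ]
```

View pics/s25.png

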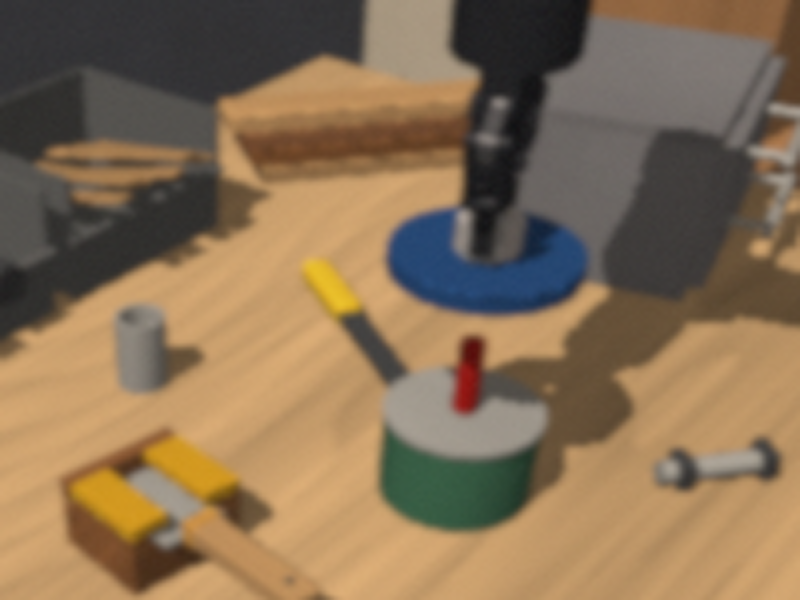

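View pics/w25_z.png

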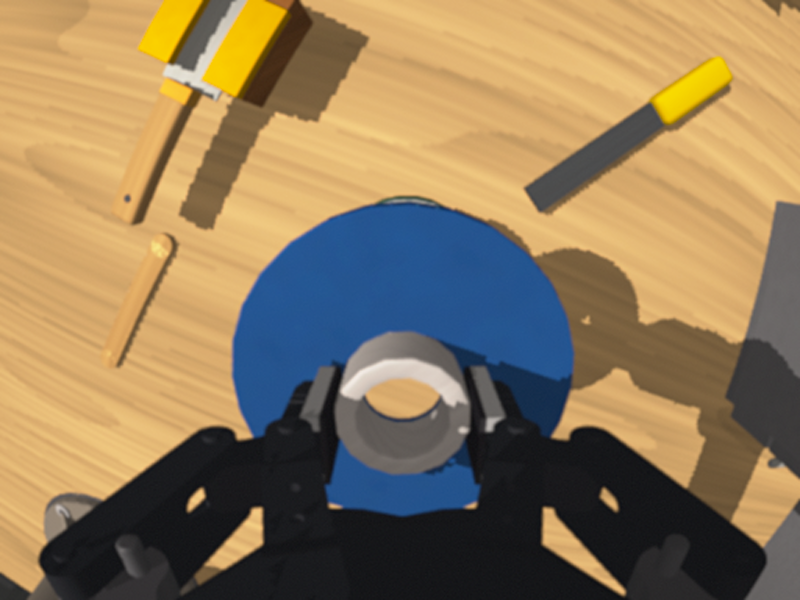

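View pics/t25.png

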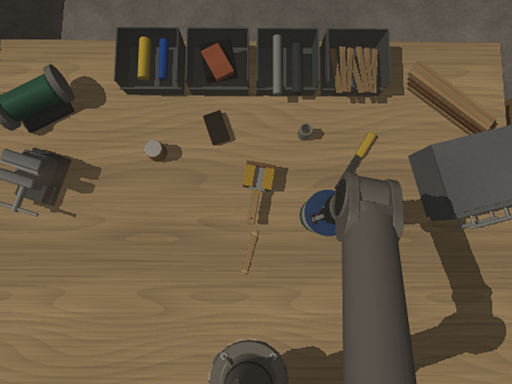

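The cap is held level with its skirt at about 0.19 m, against the knob top at 0.133 m. The inner lid sits flush on the tin, the scraper is home, and nothing else has moved. Handing in.

```bash
python3 -c "
from bench import *
print(hand_in())"
```

```text
the job is handed in; nothing more can be done
None
```

I did all three steps in the order asked and handed in at about 27.6 s on the clock.

- **Scraper:** It is slid flat into the holder slot and let go. The end stop showed as about 5.5 N of push-back. Its blade shoulder stands 8.9 mm out of the front face, against an expected 9 mm. It stayed put in every later picture.
- **Double lid:** I lifted it by the red knob and lowered it in small steps until the tin took the weight, at the height I had predicted. After I let go of the knob, the lid sat level.
- **Blue cap:** I lifted it by its collar (about 2 N load) and am still holding it level. By calculation its skirt is at about 0.19 m, against the knob top at 0.133 m. The side picture shows the inner lid still seated and level.
- **Bystanders:** In the last top picture the bystanders still in view look unmoved. The arm hides the hex bolt there, but the side picture shows it in place.

**What disagreed:**
- **Fingertip position:** The real fingertips sit about 23 mm short of the reported TCP. My first close therefore shut just above the scraper handle without gripping it. I corrected for that in every later grasp.
- **Grip width:** The reported opening read about 1.5 to 2.5 mm below the true size of each thing held.

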